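# Make up two job kits on the garage bench

## Task

Make up the two job kits: in the tray that already holds a layer of two cartons, lay the two loose cartons side by side on top of that layer, squarely crosswise to it so that the layers interlock, and stand the tall narrow oil filter upright in the middle of that tray's round mark. In the divided tray, put the large bearing over the post so that it lies flat on the tray floor, and stand the short wide oil filter upright in the middle of its round mark. Leave the small bearing and the grease tin where they are, and let go of everything.

Things in the scene. Friction and masses are not known exactly. Their poses are not given: they have to be found in the camera images.
- carton_tray: fixed black tray, 210 (x) x 125 (y) mm, lip 14 high, walls 4, floor top 4 mm up. Origin: centre of underside, x along its length. Its -x half holds a first layer of two cartons, fixed, lengths along x, centres x = -50, y = +17.5 and -17.5 mm; layer 66 x 67 mm, top 40 mm above the bench. In the other half a flat grey disc 62 mm across is the filter mark, centre x = +55, y = 0
- divided_tray: fixed black tray, 210 (x) x 125 (y) mm, lip 14 high, walls 4, floor top 4 mm up, halved by a 4 mm wall across x = 0, as high as the lip. Origin: centre of underside, x along its length. In the -x compartment a flat grey disc 74 mm across marks the filter's place, centre x = -51, y = 0 mm. In the +x one stands a steel post, 14 mm in diameter, 30 mm tall above the floor, centre x = +51, y = 0 mm
- tall_filter: tall, narrow white oil filter: upright cylinder 56 mm in diameter, 78 mm high, about 250 g. Origin: centre of its underside; z up
- short_filter: short, wide white oil filter: upright cylinder 68 mm in diameter, 50 mm high, about 250 g. Origin: centre of its underside; z up
- large_bearing: large steel ball bearing lying flat: ring 62 mm outside diameter, 30 mm bore, 16 mm high, about 200 g. Origin: on its axis, at its underside; z up
- small_bearing: small steel ball bearing lying flat: ring 47 mm outside diameter, 20 mm bore, 14 mm high, about 110 g. Origin: on its axis, at its underside. Not part of either kit
- carton_1: rigid brown cardboard carton with a pale paper stripe along its length, 66 (x) x 32 (y) x 36 (z) mm, about 70 g. Origin: centre of underside, x along its length. The two loose cartons are interchangeable; their places in the second layer are at carton_tray x = -68.5 and -31.5 mm, y = 0 (5 mm gap), lengths along tray y, undersides 40 mm above the bench
- carton_2: rigid brown cardboard carton with a pale paper stripe along its length, 66 (x) x 32 (y) x 36 (z) mm, about 70 g. Origin: centre of underside, x along its length. The two loose cartons are interchangeable; their places in the second layer are at carton_tray x = -68.5 and -31.5 mm, y = 0 (5 mm gap), lengths along tray y, undersides 40 mm above the bench
- grease_tin: flat metal tin, 55 mm in diameter, 36 mm high, about 160 g. Origin: centre of its underside. Not part of either kit
There are look-alikes about, which are no part of the job. Leave any green look-alike of the tall_filter alone. What is shaped like the carton_2 but purple is not meant.

How it is judged (in metres and radians):
At the end, for the whole second after the job is handed in: Cartons lie flat on the first layer, crosswise within 0.2 rad, each at its own place within 10 mm (5 in height); filters upright on their marks within 15 mm; large bearing flat on the floor round the post within 12 mm; all at rest; small bearing and tin within 30 mm of their start ((((x of carton_1 in the frame of carton_tray between -0.0785 and -0.0585 m and y of carton_1 in the frame of carton_tray between -0.01 and 0.01 m and z of carton_1 in the frame of carton_tray between 0.035 and 0.045 m and angle between the x axis of carton_1 and the y axis of carton_tray, either way round below 0.2 rad and angle between carton_1's own z axis and vertical below 0.1 rad) and (x of carton_2 in the frame of carton_tray between -0.0415 and -0.0215 m and y of carton_2 in the frame of carton_tray between -0.01 and 0.01 m and z of carton_2 in the frame of carton_tray between 0.035 and 0.045 m and angle between the x axis of carton_2 and the y axis of carton_tray, either way round below 0.2 rad and angle between carton_2's own z axis and vertical below 0.1 rad)) or ((x of carton_1 in the frame of carton_tray between -0.0415 and -0.0215 m and y of carton_1 in the frame of carton_tray between -0.01 and 0.01 m and z of carton_1 in the frame of carton_tray between 0.035 and 0.045 m and angle between the x axis of carton_1 and the y axis of carton_tray, either way round below 0.2 rad and angle between carton_1's own z axis and vertical below 0.1 rad) and (x of carton_2 in the frame of carton_tray between -0.0785 and -0.0585 m and y of carton_2 in the frame of carton_tray between -0.01 and 0.01 m and z of carton_2 in the frame of carton_tray between 0.035 and 0.045 m and angle between the x axis of carton_2 and the y axis of carton_tray, either way round below 0.2 rad and angle between carton_2's own z axis and vertical below 0.1 rad))) and x of tall_filter in the frame of carton_tray between 0.04 and 0.07 m and y of tall_filter in the frame of carton_tray between -0.015 and 0.015 m and z of tall_filter in the frame of carton_tray between -0.001 and 0.009 m and angle between each of tall_filter, short_filter, large_bearing's own z axis and vertical below 0.1 rad and x of short_filter in the frame of divided_tray between -0.066 and -0.036 m and y of short_filter in the frame of divided_tray between -0.015 and 0.015 m and z of short_filter in the frame of divided_tray between -0.001 and 0.009 m and x of large_bearing in the frame of divided_tray between 0.039 and 0.063 m and y of large_bearing in the frame of divided_tray between -0.012 and 0.012 m and z of large_bearing in the frame of divided_tray between -0.001 and 0.009 m and linear speed of each of carton_1, carton_2, tall_filter, short_filter, large_bearing below 0.02 m/s and distance of each of small_bearing, grease_tin from where it was at the start of the episode below 0.03 m); the robot touches nothing.
It fails at once if the small bearing or the grease tin is moved away (distance of any of small_bearing, grease_tin from where it was at the start of the episode above 0.03 m).
It also fails if it takes over 131 s, if anything falls off the work surface, if the arm or the gripper's body presses on something with over 40 N, if the wrist force passes 120 N, or if a joint passes its speed limit or range.

## Robot

A 6-joint arm with a two-finger parallel gripper is mounted at the origin on the work surface. World frame = base frame: x ahead of the robot, y to its left, z up, the work surface at z = 0. Lengths are in m, angles in degrees, forces in N, time in s.
With the tool pointing down it reaches from about 0.25 to 0.725 m from the base axis. Payload 9.7 kg.
Tool frame: the origin (TCP) lies at the very end of the fingers, on their centre line; the grasp point (between the pads) lies 19 mm behind it; z points along the fingers, y is the direction in which the jaws open and shut (so a half turn about z gives the same grasp; the last joint's range is limited). The gripper opens to 85 mm and grips with 20 to 120 N. Pads are 22 mm wide; open, the fingers measure 114 mm over their backs; the gripper's body (76 mm by 85 mm) begins 54 mm behind the grasp point. The pads swing forward as they close: fully open they stand 13 mm farther back than shut.
Start: joints at [-72.479, 4.979, 10.078, 95.1, 0, 90], TCP at [0.166, -0.524, 0.21] pointing down, gripper open.
Joint ranges: [-179.16, 179.16], [-48.56, 103.87], [-65.8, 70.77], [-126.05, 130.52], [-82.76, 87.17], [-180, 180]. Speed limits (degrees/s): [127.2, 127.2, 147.25, 180, 180, 180].

## Interface

Orientations are given as [roll, pitch, yaw] about the fixed x, y, z axes, in that order (R = Rz(yaw) Ry(pitch) Rx(roll)).
In Python, from workcell import bot gives the robot as it stands.
- The arm moves only by the shell command python3 -m pendant 'ROWS' [FORCE]. ROWS is JSON, a list that holds one entry, the list of rows, each a list of 7 numbers: the shift along the tool's x, y, z in cm, then the turn, a rotation vector about the tool's x, y, z in rad, then the opening in per cent of the stroke, from 0 (shut) to 100 (fully open). In form: [[[dx, dy, dz, ax, ay, az, gripper], ...]]. A call has 1 to 5 rows; each row shifts and turns the pose as measured when the row begins, along the tool's axes as they then stand; what a row does not reach is not made up. A row lasts 1/12 s, in which the tool goes at most 41.7 mm and 7.16 degrees, less where a joint would pass 70% of its speed; a pose out of reach is approached as far as the arm can. A call with a gripper value outside its range is refused whole. The fingers move at their own pace and stop on an object; FORCE is the grip in N (left out, the last holds). Time passes only in rows, so rows that do not move let the fingers close. It gives the time, the measured TCP pose, the force and the opening at its end, in the units of the state.
- bot.get_obs(): the state, without advancing time (a new reading comes with each control period).
- bot.camera(name): name is "side" or "top"; returns the picture (384x512x3 uint8, red, green, blue); there is no depth.
- bot.get_calibration(name): a dict with "intrinsics" (3x3 intrinsics, pixels), "D" ([k1, k2, p1, p2, k3] as OpenCV has them; the pictures are not rectified), "pose" (4x4, takes a point from camera to world coordinates). Camera axes: x right, y down, z forward; pixel columns grow to the right and rows downward; lengths in m; the calibration is good to about 2 mm. A picture is of the moment at which its call begins. get_calibration takes no time and is no camera call.
- bot.job_done(): hands the job in, once; it reports no verdict.
Trained networks look in the newest picture that a camera, given by its name, has taken for a name from the list of things; names that differ only in an ending like _2 or _b are one class to them, and where a whole thing is asked for, a point or a joint stands for the part that bears it (a point fixed in the world has none). Each returns a list of dicts, best first, with "confidence" (0 to 1); they miss things now and then, are a little off and sometimes report something else, mostly with a low value. They report only what shows in the picture. A call takes as long as a camera call. They do not tell look-alikes from the thing itself.
- bot.masks_of(camera, thing): "pixels" (384x512 bool, what is visible of it) and "extent" ([left, top, right, bottom] in pixels, round what is visible of it).
- bot.mark_of(camera, thing): "uv" ([column, row] in pixels: a listed point, or the origin of a listed thing).
The state is a dict: "time": time; "q": joint angles; "qd": joint speeds; "joint_efforts": joint torques, N m; "ee_pos": TCP position; "tcp_rot": TCP orientation; "wrist_force": force on the tool from outside, world axes, zero at the start; "torque": the same for the moment, N m; "opening": finger opening in m.
Only numpy, scipy, OpenCV 4.12 (cv2) and the standard library are available. Lean on these libraries where they do the work, as an engineer would, in place of code of your own. Each camera call takes 0.05 s, during which the arm holds its last target. There are 200 camera calls.

## Working session

There is one attempt and no reset: what is moved stays moved. The work goes in short steps, Python scripts to look and compute and a shell command to move; the robot and the scene stay as the last step left them, time stands still between calls to the robot, and variables do not carry over. Pictures are saved under pics/ and viewed, about 12 in all and at most 16, crops included, and the job is handed in when it is done.

```bash
mkdir -p pics; ls; python3 - <<'E'
from workcell import bot
import cv2,numpy as np
np.set_printoptions(precision=4,suppress=True)
for n in("top","side"):
    im=bot.camera(n); cv2.imwrite(f"pics/{n}0.png",im[:,:,::-1])
    c=bot.get_calibration(n); print(n,c)
    for t in["carton_tray","divided_tray","tall_filter","short_filter","large_bearing","small_bearing","carton_1","grease_tin"]:
        print(t,[(np.round(d["uv"],1).tolist(),round(d["confidence"],2)) for d in bot.mark_of(n,t)])
print(bot.get_obs())
E
```

```text
pics
top {'intrinsics': array([[368.6403,   0.    , 251.3273],
       [  0.    , 368.6403, 191.9472],
       [  0.    ,   0.    ,   1.    ]]), 'D': array([-0.0297,  0.    ,  0.    ,  0.    ,  0.    ]), 'pose': array([[-0.0251, -0.9967,  0.0776,  0.4401],
       [-0.9997,  0.025 , -0.0015,  0.0066],
       [-0.0005, -0.0776, -0.997 ,  0.9304],
       [ 0.    ,  0.    ,  0.    ,  1.    ]])}
carton_tray []
divided_tray [([134.9, 193.0], 0.91)]
tall_filter [([164.8, 121.0], 0.82), ([208.1, 178.5], 0.75)]
short_filter [([212.6, 131.1], 0.89), ([290.8, 130.6], 0.57)]
large_bearing [([285.9, 130.1], 0.58)]
small_bearing [([250.4, 173.2], 0.53)]
carton_1 [([312.1, 258.9], 0.85), ([295.2, 218.8], 0.69), ([293.1, 171.8], 0.57)]
grease_tin [([227.0, 222.8], 0.64)]
side {'intrinsics': array([[372.4871,   0.    , 255.1081],
       [  0.    , 372.4871, 187.931 ],
       [  0.    ,   0.    ,   1.    ]]), 'D': array([-0.0218,  0.    ,  0.    ,  0.    ,  0.    ]), 'pose': array([[-0.9818, -0.1425,  0.1253,  0.4412],
       [-0.1888,  0.668 , -0.7198,  0.5055],
       [ 0.0189, -0.7304, -0.6828,  0.50
[... 187 characters left out ...]
 ([236.8, 194.9], 0.3)]
short_filter []
large_bearing [([199.0, 155.7], 0.88)]
small_bearing [([239.1, 195.7], 0.63)]
carton_1 [([201.2, 157.3], 0.71), ([305.1, 172.6], 0.69), ([247.7, 159.5], 0.59)]
grease_tin [([297.8, 233.6], 0.62)]
{'time': 0.9, 'q': array([-72.4787,   4.9779,  10.0789,  95.099 ,  -0.0011,  90.0016]), 'qd': array([ 0.0349, -0.1132,  0.0235,  0.0418,  0.0647,  0.0856]), 'joint_efforts': array([  0.0007, -52.0083,  46.4871,   0.0009,  -0.0001,   0.    ]), 'ee_pos': array([ 0.1656, -0.5245,  0.21  ]), 'tcp_rot': array([179.998 ,   0.0011,  17.5197]), 'wrist_force': array([ 0.6648, -0.2149, -0.5105]), 'torque': array([0.0483, 0.0403, 0.0361]), 'opening': 0.08538830156442681}
```

```bash
python3 -c "
import cv2
for n in('top','side'):
    cv2.imwrite(f'pics/{n}0b.png',cv2.resize(cv2.imread(f'pics/{n}0.png'),(800,600),interpolation=2))"
```

```text
(no output)
```

View pics/top0b.png

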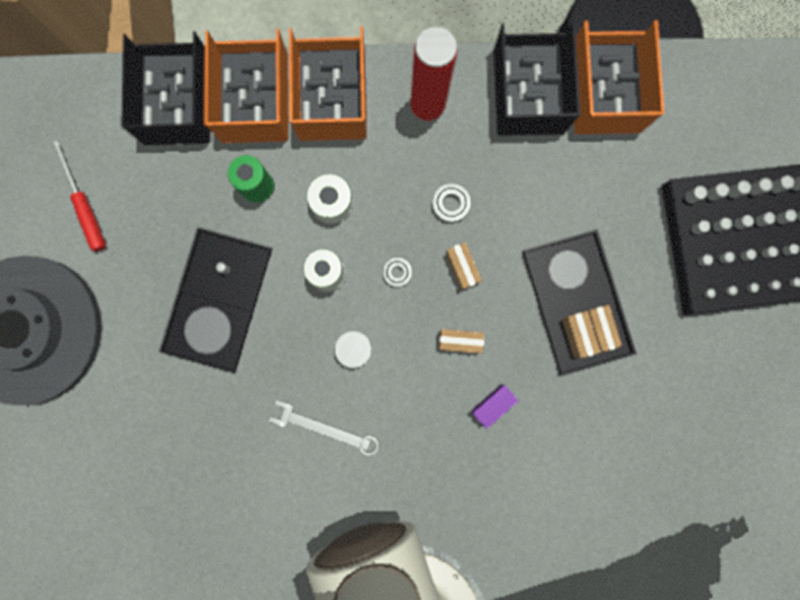

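View pics/side0b.png

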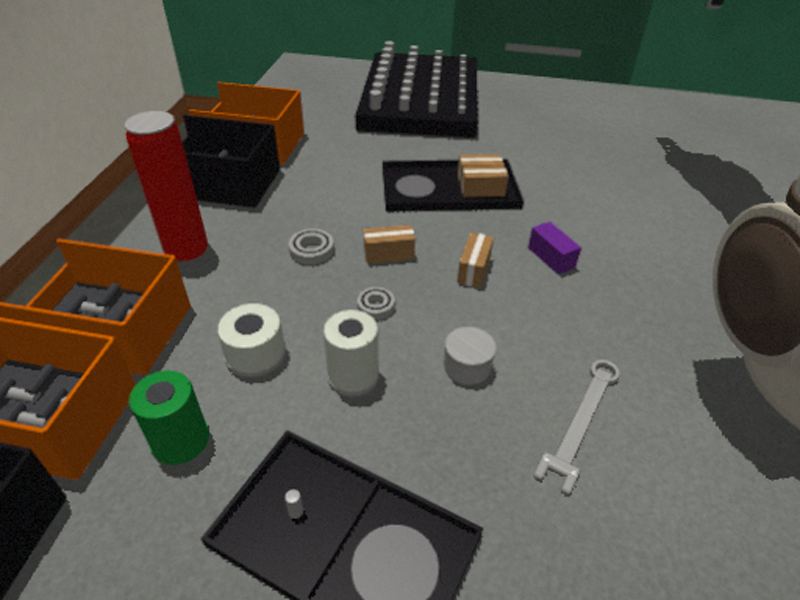

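The top view (800x600 px) shows:
- **To place:** white tall filter (323,270), short filter (329,198), large bearing (451,203), loose cartons (464,265) and (461,341).
- **Trays:** divided tray (216,300), carton tray (579,302).
- **Leave alone:** small bearing (398,272), tin (353,350), green look-alike (250,178), purple look-alike (495,405).

The side view agrees. Next I fit poses to the masks from both cameras.

```bash
cat > h.py <<'E'
from workcell import bot
import cv2,numpy as np
from scipy.optimize import minimize
np.set_printoptions(precision=4,suppress=True)
CAL={n:bot.get_calibration(n) for n in("top","side")}
def proj(n,P):
    c=CAL[n]; W=np.linalg.inv(c["pose"]); r=cv2.Rodrigues(W[:3,:3])[0]
    return cv2.projectPoints(np.asarray(P,float).reshape(-1,3),r,W[:3,3],c["intrinsics"],np.asarray(c["D"]))[0][:,0]
def ray(n,uv,z):
    c=CAL[n]; p=cv2.undistortPoints(np.array([[uv]],float),c["intrinsics"],np.asarray(c["D"]))[0,0]
    d=c["pose"][:3,:3]@[p[0],p[1],1]; o=c["pose"][:3,3]; return (o+d*(z-o[2])/d[2])[:2]
def box(x0,x1,y0,y1,z0,z1): return np.array([[x,y,z] for x in(x0,x1) for y in(y0,y1) for z in(z0,z1)])
def cyl(d,h,x=0,y=0,z=0):
    a=np.linspace(0,2*np.pi,40,endpoint=False); c=np.c_[x+d/2*np.cos(a),y+d/2*np.sin(a)]
    return np.r_[np.c_[c,0*a+z],np.c_[c,0*a+z+h]]
tray=box(-.105,.105,-.0625,.0625,0,.014)
M=dict(tall_filter=[cyl(.056,.078)],short_filter=[cyl(.068,.05)],large_bearing=[cyl(.062,.016)],small_bearing=[cyl(.047,.014)],
 grease_tin=[cyl(.055,.036)],carton_1=[box(-.033,.033,-.016,.016,0,.036)],
 carton_tray=[tray,box(-.083,-.017,-.0335,.0335,.004,.04)],divided_tray=[tray,cyl(.014,.03,.051,0,.004)])
S=4
def render(n,parts,p,z=0):
    m=np.zeros((384*S,512*S),np.uint8); c,s=np.cos(p[2]),np.sin(p[2]); R=np.array([[c,-s,0],[s,c,0],[0,0,1]])
    for q in parts:
        u=proj(n,q@R.T+[p[0],p[1],z]); k=cv2.convexHull(((u+.5)*S).round().astype(np.int32)); cv2.fillConvexPoly(m,k,1)
    return m.astype(bool)
def fit(masks,thing,p0,yaw=True,z=0):
    big={n:np.kron(m,np.ones((S,S),bool)) for n,m in masks.items()}
    def cost(v):
        p=[v[0],v[1],v[2] if yaw else 0]; t=0
        for n,b in big.items():
            r=render(n,M[thing],p,z); t+=1-(r&b).sum()/max(1,(r|b).sum())
        return t/len(big)
    v=np.array(p0[:3] if yaw else p0[:2],float)
    sx=np.vstack([v]+[v+np.eye(len(v))[i]*[.01,.01,.2][i] for i in range(len(v))])
    o=minimize(cost,v,method="Nelder-Mead",options=dict(initial_simplex=sx,xatol=2e-4,fatol=1e-4,maxiter=120))
    return o.x,o.fun
E
python3 - <<'E'
from h import *
T={"tall_filter":(323,270),"short_filter":(329,198),"large_bearing":(451,203),"small_bearing":(398,272),"grease_tin":(353,350),
"carton_1":(464,265),"carton_2":(461,341),"carton_tray":(579,302),"divided_tray":(216,300)}
Y=dict(carton_1=.5,carton_2=1.57,carton_tray=.25,divided_tray=-.25)
for n in("top","side"): bot.camera(n)
cache={}
for t,(u,v) in T.items():
    g=ray("top",(u*.64,v*.64),.03); k="carton_1" if t=="carton_2" else t; ms={}
    for n in("top","side"):
        if (n,k) not in cache: cache[n,k]=bot.masks_of(n,k)
        r=render(n,M[k],[*g,Y.get(t,0)])[::S,::S]
        b=[((d["pixels"]&r).sum()/(d["pixels"]|r).sum(),d["pixels"],d["confidence"]) for d in cache[n,k]]
        b=max(b,key=lambda q:q[0],default=(0,))
        if b[0]>.25: ms[n]=b[1]
    if not ms: print(t,"none",g);continue
    print(t,list(ms))
    for s in [list(ms)]+([[x] for x in ms] if len(ms)>1 else []):
        print("   ",s,*fit({q:ms[q] for q in s},k,[*g,Y.get(t,0)],t in Y))
print(bot.get_obs()["time"])
E
```

```text
tall_filter ['top', 'side']
    ['top', 'side'] [0.5585 0.1102] 0.05536541238115811
    ['top'] [0.5577 0.1096] 0.05316653635652857
    ['side'] [0.5585 0.1117] 0.045612295488349
short_filter ['top', 'side']
    ['top', 'side'] [0.6763 0.1022] 0.08500799819531102
    ['top'] [0.6744 0.1014] 0.08817480719794346
    ['side'] [0.677  0.1028] 0.06848509355585786
large_bearing ['top', 'side']
    ['top', 'side'] [ 0.6689 -0.0922] 0.242849637650619
    ['top'] [ 0.6656 -0.0908] 0.36937383756974584
    ['side'] [ 0.6692 -0.0932] 0.11439232409381661
small_bearing ['top', 'side']
    ['top', 'side'] [ 0.5582 -0.0026] 0.16436888943534778
    ['top'] [ 0.5584 -0.0025] 0.16232935153583616
    ['side'] [ 0.5587 -0.0021] 0.1671959132955958
grease_tin ['top', 'side']
    ['top', 'side'] [0.4366 0.0699] 0.06278117684209089
    ['top'] [0.4366 0.0698] 0.042014346362172494
    ['side'] [0.4365 0.0691] 0.08093212723896248
carton_1 ['top', 'side']
    ['top', 'side'] [ 0.564  -0.1077  0.3632] 0.07006358249452171
    ['top'] [ 0.565  -0.1075  0.361 ] 0.05773312579595302
    ['side'] [ 0.5634 -0.1075  0.325 ] 0.06234749684476226
carton_2 ['top', 'side']
    ['top', 'side'] [ 0.4456 -0.0996  1.4419] 0.0989581433742634
    ['top'] [ 0.4476 -0.0991  1.5194] 0.1053804520853231
    ['side'] [ 0.4446 -0.0991  1.4552] 0.05522889542209153
carton_tray ['top', 'side']
    ['top', 'side'] [ 0.5034 -0.2929  0.2504] 0.04093979193682429
    ['top'] [ 0.5022 -0.2943  0.2663] 0.03355870233880798
    ['side'] [ 0.5036 -0.2917  0.2446] 0.047583081570997
divided_tray ['top', 'side']
    ['top', 'side'] [ 0.5218  0.2916 -0.2926] 0.022876828514034997
    ['top'] [ 0.5214  0.291  -0.2971] 0.030114965917183878
    ['side'] [ 0.5222  0.2923 -0.3039] 0.012432113459288074
1.8
```

```bash
cat > go.py <<'E'
# prints remaining shift (tool axes, cm) and turn (rad) to world targets given as x y z yaw_deg
import sys; from workcell import bot; import numpy as np
from scipy.spatial.transform import Rotation as R
o=bot.get_obs(); A=R.from_euler("xyz",o["tcp_rot"],degrees=True); a=list(map(float,sys.argv[1:]))
B=R.from_euler("xyz",[180,0,a[3]],degrees=True); d=np.array(a[:3])-o["ee_pos"]
print("turn",(A.inv()*B).as_rotvec().round(3),"shift now",(A.inv().apply(d)*100).round(2),"shift after turn",(B.inv().apply(d)*100).round(2),
 "| t",round(o["time"],2),"open",round(o["opening"]*1e3,1),"F",o["wrist_force"].round(1),"rpy",o["tcp_rot"].round(2),"p",o["ee_pos"].round(4))
E
python3 - <<'E'
from h import *
im=bot.camera("top"); hsv=cv2.cvtColor(im,cv2.COLOR_RGB2HSV)
def loc(t,x,y):
    c,s=np.cos(t[2]),np.sin(t[2]); return t[0]+c*x-s*y,t[1]+s*x+c*y
CT=(.5034,-.2929,.255);DT=(.5218,.2916,-.298)
for nm,t,x,r in(("cdisc",CT,.055,45),("ddisc",DT,-.051,45)):
    for n in("top","side"):
        img=im if n=="top" else bot.camera("side")
        p=loc(t,x,0); u=proj(n,[[*p,.004]])[0]; g=img.max(2)
        m=np.zeros(g.shape,np.uint8); cv2.circle(m,tuple(int(round(v)) for v in u),16 if n=="top" else 15,1,-1)
        ref=np.median(g[m>0]); b=(g>ref*.7).astype(np.uint8)
        _,lab,st,cen=cv2.connectedComponentsWithStats(b); L=lab[int(u[1]),int(u[0])]
        print(nm,n,"pred",np.array(p),"seen",ray(n,cen[L],.004),"area",st[L],u)
E
python3 go.py .669 -.092 .15 -17
```

```text
cdisc top pred [ 0.5566 -0.279 ] seen [ 0.5555 -0.2799] area [351 160  25  25 493] [362.8253 171.7396]
cdisc side pred [ 0.5566 -0.279 ] seen [ 0.5223 -0.0179] area [     0      0    512    384 189198] [265.307 118.238]
ddisc top pred [0.473  0.3066] seen [0.4719 0.306 ] area [118 197  30  29 684] [132.1283 210.4645]
ddisc side pred [0.473  0.3066] seen [0.4735 0.306 ] area [ 225  336   56   48 2246] [252.6725 361.7926]
turn [ 0.    -0.     0.603] shift now [ 61.02 -26.09   6.  ] shift after turn [ 35.5  -56.08   6.  ] | t 1.95 open 85.6 F [-0.4  0.8  0.4] rpy [180.    -0.    17.52] p [ 0.1656 -0.5245  0.21  ]
```

```bash

python3 -m pendant '[[[0,0,0,0,0,0.12,100],[0,0,0,0,0,0.12,100],[0,0,0,0,0,0.12,100],[0,0,0,0,0,0.12,100],[0,0,0,0,0,0.12,100]]]' 40
for i in 1 2 3; do python3 -m pendant '[[[1.8,-2.8,0.2,0,0,0,100],[1.8,-2.8,0.2,0,0,0,100],[1.8,-2.8,0.2,0,0,0,100],[1.8,-2.8,0.2,0,0,0,100],[1.8,-2.8,0.2,0,0,0,100]]]'|tail -1; done
python3 go.py .669 -.092 .15 -17
python3 - <<'E'
from h import *
im=cv2.imread("pics/top0.png"); g=im.max(2).astype(int)
p=proj("top",[[.669,-.092,.016]])[0].round().astype(int); c=g[p[1]-18:p[1]+19,p[0]-18:p[0]+19]
b=(c>165).astype(np.uint8); ct=max(cv2.findContours(b,0,2)[0],key=cv2.contourArea); (x,y),r=cv2.minEnclosingCircle(ct); e=cv2.fitEllipse(ct)
print(p,np.median(c),(x,y),r,e); print(ray("top",np.array(e[0])+p-18,.016),ray("top",np.array([x,y])+p-18,.016))
E
```

```text
time: 2.37
ee_pos: [0.1656, -0.5245, 0.21]
tcp_rot: [-180.0, 0.0, -18.0]
wrist_force: [-0.1, -0.9, -0.5]
opening: 0.0856
opening: 0.0854
opening: 0.0852
opening: 0.0857
turn [ 0.003 -0.003 -0.037] shift now [  5.91 -13.68   2.87] shift after turn [  6.42 -13.44   2.89] | t 3.62 open 85.7 F [ 1.1 -0.6  0.1] rpy [179.85  -0.18 -19.12] p [ 0.5683 -0.2017  0.1789]
[288 129] 154.0 (18.676469802856445, 17.735294342041016) 12.623539924621582 ((18.760713577270508, 17.803342819213867), (23.734020233154297, 24.45183753967285), 114.22256469726562)
[ 0.6688 -0.0933] [ 0.669  -0.0931]
```

```bash

python3 -m pendant '[[[0,0,0,0.003,-0.003,-0.037,100],[1.6,-3.4,0.7,0,0,0,100],[1.6,-3.4,0.7,0,0,0,100],[1.6,-3.3,0.7,0,0,0,100],[1.6,-3.3,0.7,0,0,0,100]]]'|tail -1
python3 go.py .669 -.093 .05 -17
```

```text
opening: 0.0854
turn [-0.035  0.     0.093] shift now [ 0.18 -3.09 10.34] shift after turn [-0.12 -3.45 10.23] | t 4.03 open 85.4 F [0.1 0.2 0.5] rpy [-1.7801e+02 -9.0000e-02 -1.1690e+01] p [ 0.6601 -0.1264  0.1523]
```

```bash

python3 -m pendant '[[[0,0,0,-0.03,0,0.09,100],[0,-1.7,1,0,0,0,100],[0,-1.4,2,0,0,0,100],[0,0,2,0,0,0,100],[0,0,0,0,0,0,100]]]'|tail -1
python3 go.py .669 -.093 -.002 -17
```

```text
opening: 0.0852
turn [-0.037  0.005  0.087] shift now [-0.05 -3.34 10.09] shift after turn [-0.4  -3.69  9.96] | t 4.45 open 85.2 F [-1.1 -0.  -1.5] rpy [-1.7786e+02  1.7000e-01 -1.1980e+01] p [ 0.6621 -0.1295  0.0976]
```

```bash
python3 -c "
from workcell import bot
o=bot.get_obs();print(o['q'],o['qd'])"; python3 -m pendant '[[[0,0,0,-0.037,0,0.087,100],[0,0,0,0,0,0,100],[0,0,0,0,0,0,100]]]';python3 go.py .669 -.093 -.002 -17; python3 -c "
from workcell import bot
o=bot.get_obs();print(o['q'],o['qd'])"
```

```text
[-12.0392637   21.77850553  17.55994727  85.95852409   2.13987851
 179.94382621] [ 0.34104142 -0.59829092  3.00091356  2.51139623  0.11821016  0.0422755 ]
time: 4.7
ee_pos: [0.6547, -0.1563, 0.0979]
tcp_rot: [-178.8, 0.4, -13.9]
wrist_force: [0.3, -0.5, 0.8]
opening: 0.0854
turn [-0.021  0.008  0.054] shift now [-0.06 -6.28 10.13] shift after turn [-0.48 -6.47  9.99] | t 4.7 open 85.4 F [ 0.3 -0.5  0.8] rpy [-178.81    0.41  -13.91] p [ 0.6547 -0.1563  0.0979]
[-13.96932918  21.82726668  17.67830717  86.26198665   1.19114427
 179.94476014] [-1.84271803 -0.01339163  0.64899571  0.63192342 -1.45277515 -0.02793886]
```

```bash

for i in 1 2 3 4 5; do python3 -m pendant '[[[0,0,0,0,0,-0.12,100],[0,0,0,0,0,-0.12,100],[0,0,0,0,0,-0.12,100],[0,0,0,0,0,-0.12,100],[0,0,0,0,0,-0.12,100]]]'|tail -1; done
python3 go.py .669 -.093 .05 163
```

```text
opening: 0.0855
opening: 0.0853
opening: 0.0856
opening: 0.0856
opening: 0.0852
turn [0.027 0.02  0.031] shift now [1.04 5.7  7.85] shift after turn [1.07 5.88 7.71] | t 6.78 open 85.2 F [-0.1  0.3  0. ] rpy [178.5    1.15 164.75] p [ 0.662  -0.1523  0.1271]
```

```bash

python3 -m pendant '[[[0,0,0,0.027,0.02,0.03,100],[0,0,0,0,0,0,100],[0.5,2.9,2,0,0,0,100],[0.5,2.9,2,0,0,0,100],[0,0,0,0,0,0,100]]]'|tail -1
python3 go.py .669 -.093 .05 163
```

```text
opening: 0.0854
turn [0.002 0.009 0.008] shift now [ 0.28 -0.05  4.21] shift after turn [ 0.24 -0.05  4.21] | t 7.2 open 85.4 F [-0.6 -0.9 -0.6] rpy [179.88   0.49 163.46] p [ 0.6714 -0.0933  0.0921]
```

```bash

python3 -m pendant '[[[0.2,0,3,0,0.009,0.008,100],[0,0,3,0,0,0,100],[0,0,1.2,0,0,0,95],[0,0,0,0,0,0,90]]]'|tail -1
python3 go.py .669 -.093 -.002 163
```

```text
opening: 0.0768
turn [0.006 0.006 0.003] shift now [ 0.22 -0.32  2.42] shift after turn [ 0.2  -0.31  2.42] | t 7.53 open 76.8 F [-0.7 -0.2  0.8] rpy [179.67   0.35 163.19] p [ 0.6718 -0.0906  0.0222]
```

```bash

python3 -m pendant '[[[0.2,-0.3,1.2,0.006,0.006,0,92],[0,0,1.1,0,0,0,92],[0,0,0,0,0,0,92]]]'|tail -1
python3 go.py .669 -.093 -.002 163
```

```text
opening: 0.0783
turn [0.    0.003 0.003] shift now [0.14 0.08 0.29] shift after turn [0.14 0.08 0.29] | t 7.78 open 78.3 F [-0.7 -0.9  0.2] rpy [1.7999e+02 1.7000e-01 1.6315e+02] p [ 0.6702 -0.0941  0.0009]
```

```bash

python3 -m pendant '[[[0.1,0.1,0.3,0,0,0,92],[0,0,0,0,0,0,40],[0,0,0,0,0,0,40],[0,0,0,0,0,0,40],[0,0,0,0,0,0,40]]]' 40
python3 -m pendant '[[[0,0,0,0,0,0,40],[0,0,0,0,0,0,40]]]' 
python3 go.py .669 -.093 .1 163
```

```text
time: 8.2
ee_pos: [0.6711, -0.0936, 0.0008]
tcp_rot: [179.9, 0.4, 163.1]
wrist_force: [-0.3, 0.2, 0.3]
opening: 0.0344
time: 8.37
ee_pos: [0.6715, -0.0936, 0.0018]
tcp_rot: [179.9, 0.5, 163.1]
wrist_force: [0.6, -0.5, 0.8]
opening: 0.0343
turn [0.001 0.008 0.002] shift now [ 0.18  0.   -9.83] shift after turn [ 0.26 -0.01 -9.82] | t 8.37 open 34.3 F [ 0.6 -0.5  0.8] rpy [179.93   0.48 163.1 ] p [ 0.6715 -0.0936  0.0018]
```

```bash
python3 - <<'E'
from h import *
a=bot.camera("top");b=bot.camera("side")
p=proj("top",[[.67,-.093,.016]])[0].astype(int);q=proj("side",[[.67,-.093,.016]])[0].astype(int)
f=lambda im,p:cv2.resize(im[max(0,p[1]-50):p[1]+50,p[0]-50:p[0]+50],(400,400),interpolation=2)
cv2.imwrite("pics/c1.png",np.hstack([f(a,p),f(b,q)])[:,:,::-1])
E
```

```text
(no output)
```

View pics/c1.png

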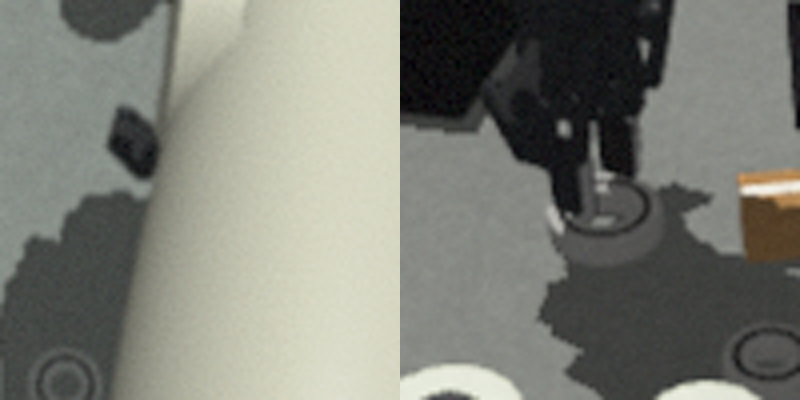

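```bash
python3 - <<'E'
from h import *
from scipy.spatial.transform import Rotation as R
o=bot.get_obs(); A=R.from_euler("xyz",o["tcp_rot"],degrees=True)
q=proj("side",[[.67,-.093,.016]])[0].astype(int)
def crop(P): return (proj("side",P)-(q-50))*4+[400,0]
for z in(0,-.010,-.02):
  for y in(-.017,0,.017): print(z,y,crop([o["ee_pos"]+A.apply([0,y,z])]))
print("bearing top rim ctr",crop([[.669,-.093,.016]]),crop([[.669,-.062,.016]]),crop([[.7,-.093,.016]]))
bot.camera("side"); 
for m in bot.masks_of("side","large_bearing"): print(m["extent"],m["confidence"])
E
```

```text
0 -0.017 [[619.4868 205.2853]]
0 0 [[601.9729 222.1957]]
0 0.017 [[583.9737 239.5787]]
-0.01 -0.017 [[618.2188 190.7634]]
-0.01 0 [[600.537  207.6159]]
-0.01 0.017 [[582.3608 224.944 ]]
-0.02 -0.017 [[616.9301 175.9958]]
-0.02 0 [[599.0773 192.786 ]]
-0.02 0.017 [[580.7208 210.0543]]
bearing top rim ctr [[603.7814 202.3748]] [[586.0133 238.3152]] [[548.2277 194.852 ]]
```

```bash

python3 -m pendant '[[[0,0,-2.5,0,0.008,0,40],[0,0,-2.5,0,0,0,40],[0,0,-2.5,0,0,0,40],[0,0,0,0,0,0,40]]]'
python3 - <<'E'
from h import *
from scipy.spatial.transform import Rotation as R
b=bot.camera("side").copy(); o=bot.get_obs(); A=R.from_euler("xyz",o["tcp_rot"],degrees=True)
q=proj("side",[[.67,-.093,.06]])[0].astype(int)
f=lambda im,p:cv2.resize(im[max(0,p[1]-60):p[1]+60,p[0]-60:p[0]+60],(600,600),interpolation=2)
im=f(b,q)
for P in([0,0,0],[0,.017,0],[0,-.017,0]):
    u=((proj("side",[o["ee_pos"]+A.apply(P)])[0]-(q-60)+.5)*5).astype(int); cv2.drawMarker(im,tuple(map(int,u)),(255,0,0),0,12,1)
im=np.clip(im.astype(float)*2,0,255).astype(np.uint8)
cv2.imwrite("pics/c2.png",im[:,:,::-1]); print(o["ee_pos"])
E
```

```text
time: 8.9
ee_pos: [0.6692, -0.0933, 0.0764]
tcp_rot: [180.0, -0.4, 163.1]
wrist_force: [0.5, 0.2, 1.8]
opening: 0.0343
[ 0.6686 -0.0933  0.074 ]
```

View pics/c2.png

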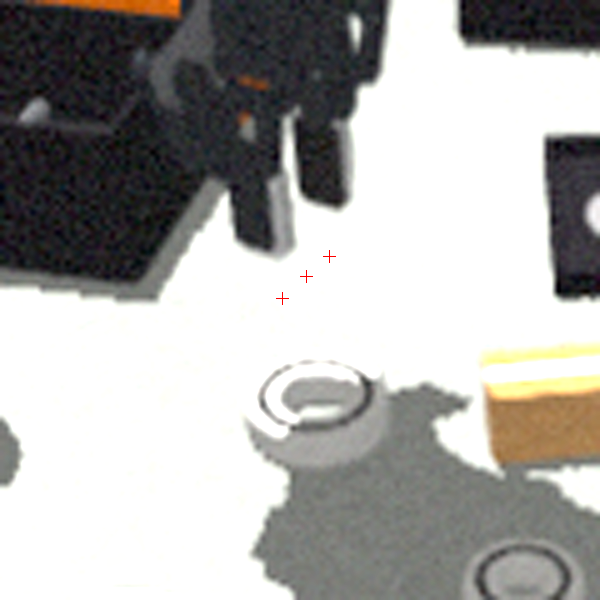

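```bash

python3 -m pendant '[[[0,0,3,0,-0.006,0,40],[0,0,3,0,0,0,40],[0,0,1,0,0,0,40],[0,0,0,0,0,0,40]]]'|sed -n '2p;4p'
for i in 1 2 3 4; do python3 -m pendant '[[[0,0,0.3,0,0,0,40],[0,0,0.0,0,0,0,40]]]'|sed -n '2p;4p'; done
```

```text
ee_pos: [0.669, -0.0932, 0.0019]
wrist_force: [-1.0, -0.3, 0.7]
ee_pos: [0.6681, -0.0931, -0.0018]
wrist_force: [-0.5, 0.1, -0.2]
ee_pos: [0.6689, -0.0932, -0.0033]
wrist_force: [-0.2, -0.6, -0.3]
ee_pos: [0.6699, -0.0934, -0.0049]
wrist_force: [0.3, 0.4, 0.4]
ee_pos: [0.6712, -0.0935, -0.0052]
wrist_force: [-0.3, -0.2, 0.6]
```

```bash

for i in 1 2 3; do python3 -m pendant '[[[0.1,0,0.5,0,0.005,0,40],[0,0,0.2,0,0,0,40]]]'|sed -n '2,4p'; done; python3 -c "
from workcell import bot
o=bot.get_obs();print(o['q'],o['joint_efforts'])"
```

```text
ee_pos: [0.6724, -0.0937, -0.006]
tcp_rot: [179.9, 0.4, 163.1]
wrist_force: [-1.7, 0.4, 3.8]
ee_pos: [0.6734, -0.0938, -0.0057]
tcp_rot: [179.8, 0.6, 163.1]
wrist_force: [0.4, 0.3, -0.3]
ee_pos: [0.6747, -0.094, -0.0058]
tcp_rot: [179.8, 0.7, 163.1]
wrist_force: [-0.6, -0.5, -1.3]
[-7.97294264 23.17808401  7.9511063  74.04081823  0.08343273  8.93738117] [-2.62389559e-02 -7.22144794e+01  4.70846272e+01  3.92190563e-01
 -1.08641366e-02  1.51248125e-03]
```

```bash
cat > look.py <<'E'
# look.py name camera x y z half : brightened crop with TCP marker
import sys; from h import *
from scipy.spatial.transform import Rotation as R
nm,cam=sys.argv[1:3]; P=list(map(float,sys.argv[3:6])); H=int(sys.argv[6]); g=float(sys.argv[7]) if len(sys.argv)>7 else 1.6
b=bot.camera(cam).copy(); o=bot.get_obs(); A=R.from_euler("xyz",o["tcp_rot"],degrees=True)
q=proj(cam,[P])[0].astype(int); q=np.clip(q,H,[511-H,383-H]); k=600/(2*H)
im=cv2.resize(b[q[1]-H:q[1]+H,q[0]-H:q[0]+H],(600,600),interpolation=2); im=np.clip(im*g,0,255).astype(np.uint8)
w=o["opening"]/2
for v in([0,0,0],[0,w,0],[0,-w,0]):
    u=((proj(cam,[o["ee_pos"]+A.apply(v)])[0]-(q-H)+.5)*k).astype(int); cv2.drawMarker(im,tuple(map(int,u)),(255,0,0),0,12,1)
cv2.imwrite(f"pics/{nm}.png",im[:,:,::-1]); print(nm,"origin",q-H,"scale",k,o["ee_pos"],o["time"])
E
python3 look.py c3 side .67 -.093 .03 50 2.2
```

```text
c3 origin [147  98] scale 6.0 [ 0.6749 -0.0941 -0.0061] 10.5
```

View pics/c3.png

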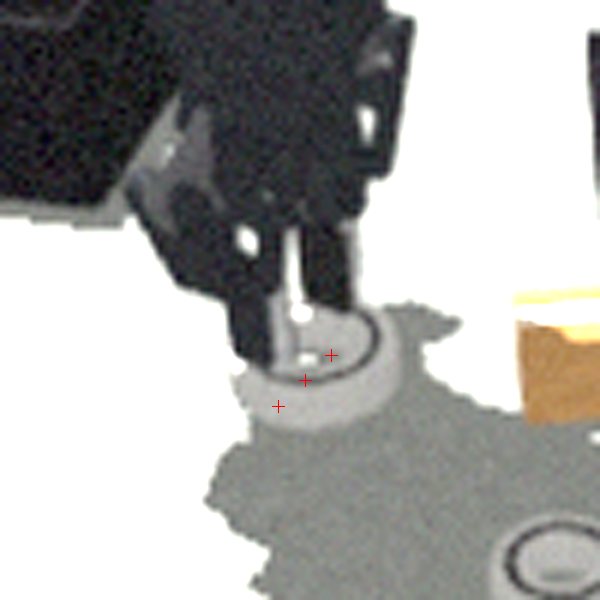

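The fingers are resting on the ring although the TCP reads z = -0.006. So the real fingertips sit about 22 mm above the reported TCP, and the force reading doesn't show the contact. I'll allow for that offset and go lower.

```bash

python3 -m pendant '[[[0,0,-2,0,0,0,40],[0,0,-2,0,0,0,40],[0.5,0,0,0,0.008,0,100],[0,0,0,0,0,0,100],[0,0,0,0,0,0,100]]]'|sed -n '2,5p'
python3 -m pendant '[[[0,0,0,0,0,0,92],[0,0,0,0,0,0,92],[0,0,0,0,0,0,92]]]'|sed -n '2,5p'
python3 go.py .669 -.093 -.02 163
```

```text
ee_pos: [0.6691, -0.0925, 0.0338]
tcp_rot: [179.8, 0.2, 163.1]
wrist_force: [0.5, -0.9, 0.7]
opening: 0.0689
ee_pos: [0.668, -0.0924, 0.0306]
tcp_rot: [179.8, 0.0, 163.1]
wrist_force: [-0.2, 0.3, 0.2]
opening: 0.0783
turn [0.003 0.    0.002] shift now [-0.11 -0.05  5.06] shift after turn [-0.11 -0.03  5.06] | t 11.17 open 78.3 F [-0.2  0.3  0.2] rpy [1.7984e+02 2.0000e-02 1.6309e+02] p [ 0.668  -0.0924  0.0306]
```

```bash

python3 -m pendant '[[[0,0,2,0,0,0,92],[0,0,2,0,0,0,92],[0,0,0.8,0,0,0,92],[0,0,0,0,0,0,92]]]'|sed -n '2,5p'
python3 go.py .669 -.093 -.023 163
```

```text
ee_pos: [0.6678, -0.0922, -0.0203]
tcp_rot: [179.8, -0.0, 163.1]
wrist_force: [-1.2, -0.9, -0.8]
opening: 0.0788
turn [ 0.003 -0.     0.002] shift now [-0.13 -0.04  0.27] shift after turn [-0.13 -0.04  0.27] | t 11.5 open 78.8 F [-1.2 -0.9 -0.8] rpy [ 1.7984e+02 -2.0000e-02  1.6309e+02] p [ 0.6678 -0.0922 -0.0203]
```

```bash

python3 -m pendant '[[[-0.1,0,0.3,0,0,0,92],[0,0,0,0,0,0,60],[0,0,0,0,0,0,60],[0,0,0,0,0,0,60],[0,0,0,0,0,0,60]]]' 40|sed -n '2,5p'
python3 -m pendant '[[[0,0,-1.5,0,0,0,60],[0,0,-3,0,0,0,60],[0,0,-3,0,0,0,60],[0,0,-3,0,0,0,60],[0,0,-2,0,0,0,60]]]'|sed -n '2,5p'
python3 look.py c4 side .67 -.093 .05 60 1.8
```

```text
ee_pos: [0.6696, -0.0927, -0.0214]
tcp_rot: [179.8, 0.1, 163.1]
wrist_force: [-0.2, 0.0, -1.2]
opening: 0.059
ee_pos: [0.666, -0.0925, 0.1027]
tcp_rot: [179.9, -0.5, 163.1]
wrist_force: [1.3, -0.4, -1.2]
opening: 0.0597
c4 origin [137  80] scale 5.0 [ 0.6674 -0.0927  0.1069] 12.3833
```

View pics/c4.png

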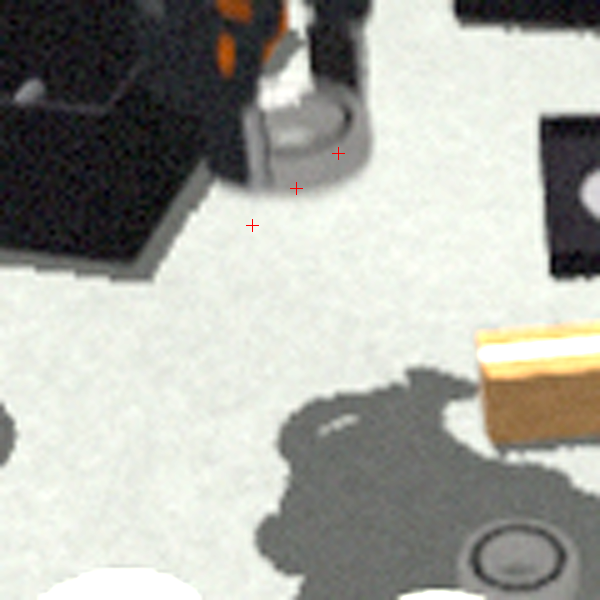

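Bearing gripped and lifted. Now over to the post at (0.570, 0.2765).

```bash
python3 go.py .570 .2765 .08 163
```

```text
turn [ 0.002 -0.004  0.002] shift now [20.04 32.49  2.84] shift after turn [20.11 32.46  2.69] | t 12.38 open 59.6 F [-0.1 -0.5  2.2] rpy [179.88  -0.24 163.09] p [ 0.6674 -0.0927  0.1069]
```

```bash

for i in 1 2 ; do python3 -m pendant '[[[2,3.2,0,0,0,0,60],[2,3.2,0,0,0,0,60],[2,3.2,0,0,0,0,60],[2,3.2,0,0,0,0,60],[2,3.2,0,0,0,0,60]]]'|sed -n '2,5p'; done;python3 go.py .570 .2765 .08 163
```

```text
ee_pos: [0.6209, 0.0877, 0.1117]
tcp_rot: [179.8, 0.3, 162.4]
wrist_force: [0.3, -0.6, -2.0]
opening: 0.0595
ee_pos: [0.5705, 0.2789, 0.1134]
tcp_rot: [179.7, 0.5, 162.4]
wrist_force: [1.5, 0.7, -1.6]
opening: 0.0596
turn [ 0.005  0.009 -0.011] shift now [ 0.   -0.26  3.34] shift after turn [-0.02 -0.24  3.34] | t 13.22 open 59.6 F [ 1.5  0.7 -1.6] rpy [179.69   0.49 162.35] p [0.5705 0.2789 0.1134]
```

```bash

python3 -m pendant '[[[0,0,0,0,0,0,60]]]'|tail -1;python3 go.py .570 .2765 .06 163
```

```text
opening: 0.0596
turn [ 0.007  0.008 -0.006] shift now [-0.35 -0.78  5.34] shift after turn [-0.39 -0.75  5.34] | t 13.3 open 59.6 F [ 0.1 -1.2 -0.9] rpy [179.58   0.45 162.65] p [0.5685 0.2848 0.1134]
```

```bash

python3 -m pendant '[[[-0.4,-0.8,2,0.007,0.008,-0.006,60],[0,0,2,0,0,0,60],[0,0,2,0,0,0,60],[0,0,0.8,0,0,0,60],[0,0,0,0,0,0,60]]]'|tail -1;python3 go.py .570 .2765 .02 163
python3 look.py c5 side .570 .2765 .06 75 1.6
```

```text
opening: 0.0591
turn [0.004 0.003 0.008] shift now [-0.17 -0.43  2.52] shift after turn [-0.18 -0.42  2.52] | t 13.72 open 59.1 F [-0.4 -0.8 -1.4] rpy [1.7980e+02 1.7000e-01 1.6345e+02] p [0.5695 0.281  0.0452]
c5 origin [110 231] scale 4.0 [0.5696 0.281  0.0459] 13.7667
```

View pics/c5.png

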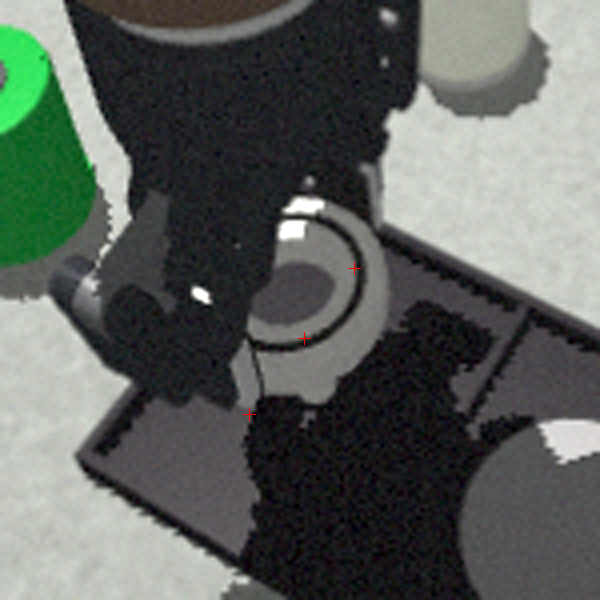

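```bash

python3 -m pendant '[[[-0.2,-0.4,1,0.004,0.003,0.008,60],[0,0,0,0,0,0,60],[0,0,0,0,0,0,60]]]'|tail -1;python3 go.py .570 .2765 -.015 163
```

```text
opening: 0.0592
turn [ 0.002  0.003 -0.002] shift now [ 0.2  -0.06  5.31] shift after turn [ 0.19 -0.05  5.31] | t 14.02 open 59.2 F [ 0.2 -0.1 -1.1] rpy [1.799e+02 1.500e-01 1.629e+02] p [0.5719 0.2764 0.0381]
```

```bash

python3 -m pendant '[[[0.2,0,1.3,0,0,0,60],[0,0,1.3,0,0,0,60],[0,0,0,0,0,0,60]]]'|tail -1;python3 go.py .570 .2765 -.017 163
python3 -m pendant '[[[0,0,1,0,0,0,60],[0,0,1,0,0,0,60],[0,0,0,0,0,0,60]]]'|tail -1;python3 go.py .570 .2765 -.017 163
```

```text
opening: 0.0592
turn [ 0.004  0.005 -0.003] shift now [ 0.12 -0.11  2.88] shift after turn [ 0.11 -0.1   2.88] | t 14.27 open 59.2 F [-1.4 -0.4 -2.5] rpy [179.76   0.29 162.85] p [0.5713 0.2772 0.0118]
opening: 0.0593
turn [ 0.003  0.004 -0.003] shift now [ 0.08 -0.08  0.59] shift after turn [ 0.08 -0.08  0.59] | t 14.52 open 59.3 F [-0.6 -0.8 -1.3] rpy [179.8    0.26 162.85] p [ 0.571   0.2771 -0.0111]
```

```bash

python3 -m pendant '[[[0,0,0.5,0,0,0,60],[0,0,0.1,0,0,0,60],[0,0,0,0,0,0,85],[0,0,0,0,0,0,85],[0,0,0,0,0,0,85]]]'|sed -n '2,5p'
python3 -m pendant '[[[0,0,-1.5,0,0,0,85],[0,0,-3,0,0,0,85],[0,0,-4,0,0,0,85],[0,0,-4,0,0,0,85],[0,0,-2,0,0,0,100]]]'|sed -n '2,5p'
python3 go.py .676 .102 .15 163
```

```text
ee_pos: [0.571, 0.2772, -0.0179]
tcp_rot: [179.8, 0.2, 162.9]
wrist_force: [-0.8, -0.1, 0.7]
opening: 0.0727
ee_pos: [0.5675, 0.2756, 0.1279]
tcp_rot: [-179.9, -0.1, 162.9]
wrist_force: [0.6, -0.3, -0.2]
opening: 0.0826
turn [-0.002 -0.002 -0.002] shift now [-15.48 -13.39  -2.21] shift after turn [-15.45 -13.43  -2.21] | t 15.35 open 82.6 F [ 0.6 -0.3 -0.2] rpy [-1.7986e+02 -1.1000e-01  1.6287e+02] p [0.5675 0.2756 0.1279]
```

```bash

python3 -m pendant '[[[-2.6,-2.2,0,0,0,0,100],[-2.6,-2.2,0,0,0,0,100],[-2.6,-2.2,0,0,0,0,100],[-2.6,-2.2,0,0,0,0,100],[-2.6,-2.2,0,0,0,0,100]]]'|tail -1
python3 -m pendant '[[[-2.2,-2,0,0,0,0,100],[0,0,0,0,0,0,100],[0,0,0,0,0,0,100]]]'|tail -1
python3 go.py .6763 .1022 .06 163
```

```text
opening: 0.0853
opening: 0.0855
turn [0.011 0.018 0.002] shift now [ 0.9  -0.32  8.43] shift after turn [ 0.75 -0.23  8.45] | t 16.02 open 85.5 F [-0.1  0.8  0.2] rpy [179.35   1.02 163.11] p [0.6841 0.1022 0.1445]
```

```bash

python3 -m pendant '[[[0.75,-0.2,3,0.011,0.018,0,100],[0,0,3,0,0,0,100],[0,0,2,0,0,0,100],[0,0,0,0,0,0,100]]]'|tail -1
python3 go.py .6763 .1022 -.015 163; python3 look.py c6 side .676 .102 .05 60 1.5
```

```text
opening: 0.0854
turn [0.003 0.006 0.002] shift now [ 0.19 -0.24  8.08] shift after turn [ 0.14 -0.22  8.08] | t 16.35 open 85.4 F [-1.   0.2  0.1] rpy [179.8    0.33 163.09] p [0.6783 0.1038 0.0658]
c6 origin [ 99 146] scale 5.0 [0.6789 0.1041 0.0681] 16.4
```

View pics/c6.png

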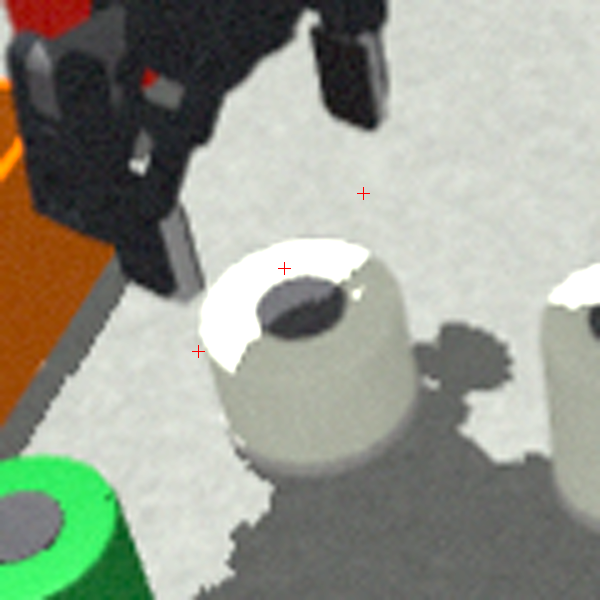

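```bash

python3 -m pendant '[[[0.2,-0.2,1,0.003,0.006,0,100],[0,0,1,0,0,0,100],[0,0,0,0,0,0,100]]]'|tail -1
python3 go.py .6763 .1022 -.015 163

```

```text
opening: 0.0855
turn [0.003 0.006 0.004] shift now [ 0.09 -0.27  6.63] shift after turn [ 0.05 -0.24  6.63] | t 16.65 open 85.5 F [ 0.2 -0.  -1.1] rpy [179.81   0.32 163.21] p [0.6775 0.1044 0.0513]
```

```bash

python3 -m pendant '[[[0.1,-0.3,1,0.003,0.006,0,100],[0,0,1.5,0,0,0,100],[0,0,1.5,0,0,0,100],[0,0,1.5,0,0,0,100],[0,0,0.6,0,0,0,100]]]'|tail -1
python3 go.py .6763 .1022 -.015 163
python3 -m pendant '[[[0,0,0,0,0,0,70],[0,0,0,0,0,0,70],[0,0,0,0,0,0,70],[0,0,0,0,0,0,70]]]' 40|sed -n '2,5p'

```

```text
opening: 0.0852
turn [0.003 0.006 0.004] shift now [ 0.22 -0.06  0.71] shift after turn [ 0.21 -0.06  0.71] | t 17.07 open 85.2 F [-0.6 -0.1 -1.1] rpy [179.8    0.36 163.24] p [ 0.6785  0.1021 -0.0079]
ee_pos: [0.6783, 0.1019, -0.0078]
tcp_rot: [179.8, 0.3, 163.2]
wrist_force: [0.5, -1.1, -2.4]
opening: 0.0673
```

```bash

python3 -m pendant '[[[0,0,-1.5,0,0,0,70],[0,0,-3,0,0,0,70],[0,0,-3,0,0,0,70],[0,0,-3,0,0,0,70],[0,0,0,0,0,0,70]]]'|tail -1
python3 go.py .4745 .3065 .1 163

```

```text
opening: 0.067
turn [0.001 0.002 0.004] shift now [25.21 13.83  0.03] shift after turn [25.27 13.73  0.06] | t 17.82 open 67.0 F [ 0.9  0.3 -0.4] rpy [1.7994e+02 9.0000e-02 1.6323e+02] p [0.676  0.1013 0.1006]
```

```bash

python3 -m pendant '[[[2.7,1.5,0,0,0,0,70],[2.7,1.5,0,0,0,0,70],[2.7,1.5,0,0,0,0,70],[2.7,1.5,0,0,0,0,70],[2.7,1.5,0,0,0,0,70]]]'|tail -1
python3 -m pendant '[[[2.6,1.4,0,0,0,0,70],[2.6,1.4,0,0,0,0,70],[2.6,1.4,0,0,0,0,70],[2,1.2,0,0,0,0,70],[0,0,0,0,0,0,70]]]'|tail -1
python3 -m pendant '[[[0,0,0,0,0,0,70]]]'|tail -1
python3 go.py .4745 .3065 .03 163

```

```text
opening: 0.0672
opening: 0.0673
opening: 0.067
turn [0.008 0.011 0.001] shift now [1.29 0.32 7.43] shift after turn [1.21 0.37 7.45] | t 18.73 open 67.0 F [-0.5  0.3 -2.1] rpy [179.56   0.63 163.05] p [0.4849 0.2994 0.1045]
```

```bash

python3 -m pendant '[[[1.2,0.4,2.5,0.008,0.011,0,70],[0,0,2.5,0,0,0,70],[0,0,1.5,0,0,0,70],[0,0,0,0,0,0,70]]]'|tail -1
python3 go.py .4745 .3065 -.003 163

```

```text
opening: 0.0673
turn [0.004 0.004 0.001] shift now [ 0.26 -0.16  4.28] shift after turn [ 0.24 -0.14  4.28] | t 19.07 open 67.3 F [-0.8 -0.2 -3.6] rpy [179.79   0.22 163.03] p [0.4772 0.3072 0.0398]
```

```bash

python3 -m pendant '[[[0.3,-0.2,1.5,0.004,0.004,0,70],[0,0,1.5,0,0,0,70],[0,0,0.6,0,0,0,70],[0,0,0,0,0,0,70]]]'|tail -1
python3 go.py .4745 .3065 -.003 163

```

```text
opening: 0.0672
turn [ 0.001  0.002 -0.003] shift now [0.25 0.13 0.82] shift after turn [0.25 0.13 0.82] | t 19.4 open 67.2 F [-0.2  0.7 -2.9] rpy [1.7995e+02 9.0000e-02 1.6285e+02] p [0.4765 0.3045 0.0052]
```

```bash

python3 -m pendant '[[[0.3,0.1,0.4,0,0,0,70],[0.1,0,0.3,0,0,0,70],[0,0,0.1,0,0,0,70],[0,0,0,0,0,0,70]]]'|sed -n '2,5p'
python3 go.py .4745 .3065 -.003 163

```

```text
ee_pos: [0.4748, 0.307, -0.0]
tcp_rot: [179.8, 0.2, 162.8]
wrist_force: [-0.5, -0.2, -2.7]
opening: 0.067
turn [ 0.004  0.004 -0.004] shift now [ 0.02 -0.06  0.3 ] shift after turn [ 0.02 -0.06  0.3 ] | t 19.73 open 67.0 F [-0.5 -0.2 -2.7] rpy [179.79   0.24 162.76] p [ 0.4748  0.307  -0.    ]
```

```bash

python3 -m pendant '[[[0,0,0.4,0.004,0.004,0,70],[0,0,0.1,0,0,0,70],[0,0,0,0,0,0,94],[0,0,0,0,0,0,94],[0,0,0,0,0,0,94]]]'|sed -n '2,5p'
python3 -m pendant '[[[0,0,-1,0,0,0,94],[0,0,-3,0,0,0,94],[0,0,-3,0,0,0,94],[0,0,-4,0,0,0,94],[0,0,-3,0,0,0,100]]]'|sed -n '2,5p'
python3 go.py .5585 .1102 .13 194.6

```

```text
ee_pos: [0.4761, 0.308, -0.0032]
tcp_rot: [179.9, 0.1, 162.8]
wrist_force: [-0.1, 0.4, 0.5]
opening: 0.0804
ee_pos: [0.4722, 0.3055, 0.1376]
tcp_rot: [-179.6, -0.3, 162.8]
wrist_force: [0.6, -0.0, 1.0]
opening: 0.0853
turn [-0.005 -0.007 -0.555] shift now [-14.03 -16.1    0.79] shift after turn [ -3.43 -21.08   0.76] | t 20.57 open 85.3 F [ 0.6 -0.   1. ] rpy [-179.62   -0.3   162.79] p [0.4722 0.3055 0.1376]
```

```bash

python3 -m pendant '[[[0,0,0,0,0,-0.111,100],[0,0,0,0,0,-0.111,100],[0,0,0,0,0,-0.111,100],[0,0,0,0,0,-0.111,100],[0,0,0,0,0,-0.111,100]]]'|tail -1
python3 -m pendant '[[[-0.6,-3.5,0,0,0,0,100],[-0.6,-3.5,0,0,0,0,100],[-0.6,-3.5,0,0,0,0,100],[-0.6,-3.5,0,0,0,0,100],[-0.6,-3.5,0,0,0,0,100]]]'|tail -1
python3 -m pendant '[[[-0.4,-2.5,0,0,0,0,100],[0,0,0,0,0,0,100],[0,0,0,0,0,0,100]]]'|tail -1
python3 go.py .5585 .1102 .07 194.6
python3 look.py c7 top .5 .25 .05 60 1.2
```

```text
opening: 0.0856
opening: 0.0856
opening: 0.0854
turn [0.004 0.021 0.033] shift now [ 1.36 -0.59  9.33] shift after turn [ 1.14 -0.59  9.36] | t 21.65 open 85.4 F [-0.4  0.2 -0.4] rpy [ 179.78    1.23 -163.5 ] p [0.5681 0.1188 0.1636]
c7 origin [ 89 138] scale 5.0 [0.568  0.1191 0.1637] 21.7
```

View pics/c7.png

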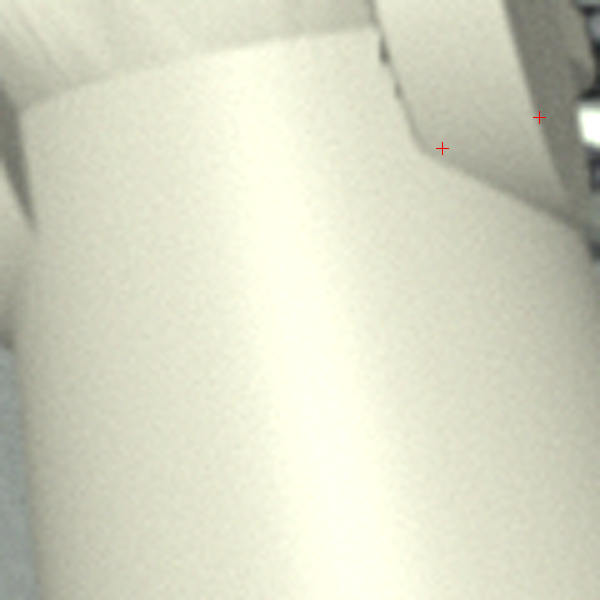

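```bash

python3 -m pendant '[[[1.1,-0.6,3,0.004,0.021,0.033,100],[0,0,3,0,0,0,100],[0,0,2,0,0,0,100],[0,0,0,0,0,0,100]]]'|tail -1
python3 go.py .5585 .1102 .06 194.6
python3 - <<'E'
from h import *
bot.camera("side")
for t,g,z in(("short_filter",(.473,.3065,0),.004),("large_bearing",(.570,.2765,0),.004),("tall_filter",(.5585,.1102,0),0)):
    for d in bot.masks_of("side",t)[:3]:
        r=render("side",M[t],g,z)[::S,::S]; i=(d["pixels"]&r).sum()/(d["pixels"]|r).sum()
        if i>.1: print(t,i,d["confidence"],fit({"side":d["pixels"]},t,g,False,z))
E
```

```text
opening: 0.0855
turn [-0.     0.007  0.002] shift now [ 0.26 -0.3   2.51] shift after turn [ 0.25 -0.3   2.52] | t 22.03 open 85.5 F [-0.8 -0.4  0.3] rpy [-179.99    0.38 -165.27] p [0.5601 0.1138 0.0852]
short_filter 0.9016927083333334 0.69 (array([0.4739, 0.3106]), np.float64(0.026782660738714048))
large_bearing 0.7170022371364653 0.67 (array([0.5722, 0.2771]), np.float64(0.23019793056206506))
tall_filter 0.7891428571428571 0.66 (array([0.5584, 0.1111]), np.float64(0.211918408031042))
```

```bash

python3 -m pendant '[[[0.25,-0.3,1,0,0.007,0,100],[0,0,1.5,0,0,0,100],[0,0,0,0,0,0,100]]]'|tail -1
python3 go.py .5585 .1105 .0 194.6
```

```text
opening: 0.0857
turn [-0.001  0.014  0.004] shift now [0.62 0.07 6.91] shift after turn [0.53 0.06 6.92] | t 22.48 open 85.7 F [-0.3 -0.3 -0.3] rpy [-179.93    0.77 -165.2 ] p [0.5638 0.1113 0.0692]
```

```bash

python3 -m pendant '[[[0.5,0.1,1.8,0,0.012,0,100],[0,0,1.8,0,0,0,100],[0,0,1.8,0,0,0,100],[0.2,0,1.2,0,0.003,0,100]]]'|tail -1
python3 go.py .5585 .1105 .0 194.6
```

```text
opening: 0.0855
turn [-0.002  0.008  0.004] shift now [0.25 0.02 0.78] shift after turn [0.24 0.02 0.78] | t 22.82 open 85.5 F [-0.1 -0.8  0.8] rpy [-179.89    0.44 -165.19] p [0.5609 0.111  0.0078]
```

```bash

python3 -m pendant '[[[0.3,0,0.5,0,0.008,0,100],[0,0,0,0,0,0,58],[0,0,0,0,0,0,58],[0,0,0,0,0,0,58],[0,0,0,0,0,0,58]]]' 40|sed -n '2,5p'
python3 -m pendant '[[[0,0,0,0,0,0,58],[0,0,-1,0,0,0,58],[0,0,-3,0,0,0,58],[0,0,-3,0,0,0,58],[0,0,-3,0,0,0,58]]]'|sed -n '2,5p'
python3 go.py .5563 -.2792 .13 194.6
```

```text
ee_pos: [0.5576, 0.1099, 0.0034]
tcp_rot: [-179.9, -0.1, -165.2]
wrist_force: [1.0, -0.5, -4.2]
opening: 0.0553
ee_pos: [0.5537, 0.1093, 0.1021]
tcp_rot: [-179.9, -0.8, -165.2]
wrist_force: [1.8, 0.5, -2.0]
opening: 0.0557
turn [-0.001 -0.014  0.004] shift now [  9.72 -37.63  -2.61] shift after turn [  9.55 -37.66  -2.79] | t 23.65 open 55.7 F [ 1.8  0.5 -2. ] rpy [-179.94   -0.79 -165.2 ] p [0.5537 0.1093 0.1021]
```

```bash

python3 -m pendant '[[[0,0,-2,0,-0.014,0,58],[0.9,-3.5,0,0,0,0,58],[0.9,-3.5,0,0,0,0,58],[0.9,-3.5,0,0,0,0,58],[0.9,-3.5,0,0,0,0,58]]]'|tail -1
python3 -m pendant '[[[0.9,-3.5,0,0,0,0,58],[0.9,-3.5,0,0,0,0,58],[0.9,-3.5,0,0,0,0,58],[0.9,-3.5,0,0,0,0,58],[0.9,-3.5,0,0,0,0,58]]]'|tail -1
python3 -m pendant '[[[0,-1,0,0,0,0,58],[0,0,0,0,0,0,58],[0,0,0,0,0,0,58]]]'|tail -1
python3 go.py .5555 -.28 .07 194.6
```

```text
opening: 0.0549
opening: 0.0552
opening: 0.0553
turn [-0.008  0.024  0.008] shift now [ 1.96 -3.67  7.54] shift after turn [ 1.75 -3.74  7.56] | t 24.73 open 55.3 F [ 0.3  0.4 -2.2] rpy [-179.56    1.36 -164.93] p [ 0.563  -0.2394  0.1456]
```

```bash

python3 -m pendant '[[[0.9,-1.8,1.5,-0.008,0.024,0.008,58],[0.8,-1.8,1.5,0,0,0,58],[0,0,1.5,0,0,0,58],[0,0,1.5,0,0,0,58],[0,0,0,0,0,0,58]]]'|tail -1
python3 go.py .5555 -.28 .01 194.6
```

```text
opening: 0.0548
turn [-0.001  0.002  0.005] shift now [ 0.39 -0.49  7.76] shift after turn [ 0.36 -0.5   7.76] | t 25.15 open 54.8 F [-0.4  0.8 -3.7] rpy [-1.7996e+02  1.4000e-01 -1.6509e+02] p [ 0.5578 -0.2743  0.0876]
```

```bash

python3 -m pendant '[[[0.3,-0.5,1.6,0,0.002,0.005,58],[0.1,0,2,0,0,0,58],[0.1,0,2,0,0,0,58],[0,0,1,0,0,0,58],[0,0,0,0,0,0,58]]]'|tail -1
python3 go.py .5555 -.28 .0074 194.6
```

```text
opening: 0.0553
turn [-0.003  0.004  0.007] shift now [ 0.28 -0.49  1.78] shift after turn [ 0.27 -0.5   1.78] | t 25.57 open 55.3 F [ 0.1 -1.3 -2. ] rpy [-179.84    0.25 -164.98] p [ 0.5569 -0.2745  0.0252]
```

```bash

python3 -m pendant '[[[0.3,-0.5,0.3,0,0.004,0.007,58],[0,0,0,0,0,0,58]]]'|tail -1
python3 go.py .5555 -.28 .0074 194.6
python3 -m pendant '[[[0,-0.3,0.6,0,0,0,58],[0,0,0.3,0,0,0,58],[0,0,0,0,0,0,58]]]'|tail -1
python3 go.py .5555 -.28 .0074 194.6
```

```text
opening: 0.0551
turn [-0.003  0.001  0.002] shift now [ 0.08 -0.06  1.68] shift after turn [ 0.07 -0.07  1.68] | t 25.73 open 55.1 F [ 0.4 -0.6 -3.2] rpy [-1.7981e+02  6.0000e-02 -1.6530e+02] p [ 0.556  -0.2792  0.0242]
opening: 0.0553
turn [-0.006  0.004  0.002] shift now [0.23 0.39 1.04] shift after turn [0.23 0.38 1.04] | t 25.98 open 55.3 F [-0.6 -0.2 -3.3] rpy [-179.64    0.25 -165.3 ] p [ 0.5587 -0.2831  0.0178]
```

```bash

python3 -m pendant '[[[0.2,0.3,0.3,-0.006,0.004,0,58],[0,0,0.3,0,0,0,58]]]'|tail -1
python3 go.py .5555 -.28 .0074 194.6
python3 -m pendant '[[[0,0,0.3,0,0,0,58],[0,0,0.1,0,0,0,58]]]'|tail -1
python3 go.py .5555 -.28 .0074 194.6
```

```text
opening: 0.0552
turn [-0.001  0.001  0.001] shift now [0.06 0.12 0.52] shift after turn [0.06 0.12 0.52] | t 26.15 open 55.2 F [-0.5 -0.2 -2. ] rpy [-1.7995e+02  7.0000e-02 -1.6532e+02] p [ 0.5564 -0.281   0.0126]
opening: 0.0553
turn [-0.001  0.001  0.001] shift now [0.04 0.11 0.05] shift after turn [0.04 0.11 0.05] | t 26.32 open 55.3 F [ 0.5  0.1 -2.2] rpy [-1.7997e+02  6.0000e-02 -1.6532e+02] p [ 0.5562 -0.281   0.0079]
```

```bash

python3 -m pendant '[[[0,0,0.2,0,0,0,58],[0,0,0,0,0,0,85],[0,0,0,0,0,0,85],[0,0,0,0,0,0,85]]]'|sed -n '2,5p'
python3 -m pendant '[[[0,0,-1,0,0,0,85],[0,0,-3,0,0,0,85],[0,0,-4,0,0,0,85],[0,0,-4,0,0,0,100],[0,0,-3,0,0,0,100]]]'|sed -n '2,5p'
python3 go.py .4456 -.0996 .13 174
python3 - <<'E'
from h import *
for n in("top","side"):
    bot.camera(n)
    for t,g,z in(("tall_filter",(.556,-.28,0),.004),("carton_1",(.4456,-.0996,1.47),0),("carton_1",(.564,-.1077,.355),0)):
        for d in bot.masks_of(n,t):
            r=render(n,M[t],g,z)[::S,::S]; i=(d["pixels"]&r).sum()/(d["pixels"]|r).sum()
            if i>.4: print(n,t,round(i,2),*fit({n:d["pixels"]},t,g,t[0]=="c",z))
E
```

```text
ee_pos: [0.5572, -0.2813, 0.0072]
tcp_rot: [-179.9, 0.2, -165.3]
wrist_force: [0.8, 0.2, -0.1]
opening: 0.0723
ee_pos: [0.5526, -0.2791, 0.1568]
tcp_rot: [179.6, -0.4, -165.3]
wrist_force: [0.6, -0.7, 0.2]
opening: 0.0851
turn [ 0.005 -0.008  0.361] shift now [ 5.78 20.05  2.85] shift after turn [12.51 16.73  2.68] | t 27.07 open 85.1 F [ 0.6 -0.7  0.2] rpy [ 179.62   -0.39 -165.32] p [ 0.5526 -0.2791  0.1568]
top tall_filter 0.41 [ 0.5554 -0.2773] 0.586178107606679
top carton_1 0.95 [ 0.4447 -0.1006  1.4796] 0.07890550429525933
top carton_1 0.88 [ 0.5658 -0.1079  0.3976] 0.06162587412587417
side tall_filter 0.84 [ 0.5588 -0.2796] 0.09140385152107178
side carton_1 0.91 [ 0.4444 -0.1007  1.489 ] 0.08244968621510496
side carton_1 0.95 [ 0.5636 -0.1069  0.3264] 0.05028916268544126
```

```bash

python3 -m pendant '[[[0,0,0,0.005,-0.008,0.12,100],[0,0,0,0,0,0.12,100],[0,0,0,0,0,0.12,100],[0,0,0,0,0,0,100]]]'|tail -1
python3 -m pendant '[[[2.3,3.1,0,0,0,0,100],[2.3,3.1,0,0,0,0,100],[2.3,3.1,0,0,0,0,100],[2.3,3.1,0,0,0,0,100],[2.3,3.1,0,0,0,0,100]]]'|tail -1
python3 -m pendant '[[[0,0,0,0,0,0,100],[0,0,0,0,0,0,100]]]'|tail -1
python3 go.py .445 -.1 .05 174.2
```

```text
opening: 0.0862
opening: 0.0849
opening: 0.0855
turn [ 0.01  -0.025  0.01 ] shift now [-0.14  0.4   8.9 ] shift after turn [0.09 0.48 8.89] | t 28.38 open 85.5 F [ 0.7 -0.5 -0.5] rpy [179.44  -1.45 174.75] p [ 0.4454 -0.1049  0.1389]
```

```bash

python3 -m pendant '[[[0.1,0.5,2.5,0.01,-0.025,0.01,100],[0,0,2.5,0,0,0,100],[0,0,2.5,0,0,0,100],[0,0,2,0,0,0,100],[0,0,0,0,0,0,100]]]'|tail -1
python3 go.py .445 -.1 -.018 174.2
```

```text
opening: 0.0853
turn [-0.002  0.003  0.014] shift now [0.11 0.1  5.86] shift after turn [0.1  0.09 5.86] | t 28.8 open 85.3 F [ 0.5 -0.5 -1. ] rpy [-1.7991e+02  1.7000e-01  1.7500e+02] p [ 0.4459 -0.101   0.0406]
```

```bash

python3 -m pendant '[[[0.1,0.1,1.8,0,0.003,0.014,100],[0,0,1.8,0,0,0,100],[0,0,1.6,0,0,0,100],[0,0,0.5,0,0,0,100]]]'|tail -1
python3 go.py .445 -.1 -.018 174.2
python3 -m pendant '[[[0,0,0.2,0,0,0,100],[0,0,0,0,0,0,68],[0,0,0,0,0,0,68],[0,0,0,0,0,0,68],[0,0,0,0,0,0,68]]]' 35|sed -n '2,5p'
python3 -m pendant '[[[0,0,0,0,0,0,68],[0,0,-1.5,0,0,0,68],[0,0,-3,0,0,0,68],[0,0,-3,0,0,0,68],[0,0,-3,0,0,0,68]]]'|sed -n '2,5p'
python3 look.py c8 side .445 -.1 .05 60 1.5; python3 go.py .4727 -.3009 .15 194.6
```

```text
opening: 0.0851
turn [-0.002  0.001  0.005] shift now [0.22 0.23 0.22] shift after turn [0.22 0.23 0.22] | t 29.13 open 85.1 F [-0.8 -0.2 -0.4] rpy [-1.7989e+02  4.0000e-02  1.7449e+02] p [ 0.447  -0.1025 -0.0158]
ee_pos: [0.4491, -0.104, -0.0145]
tcp_rot: [-179.9, 0.1, 174.6]
wrist_force: [-0.2, 0.2, -0.3]
opening: 0.0658
ee_pos: [0.4451, -0.1029, 0.0892]
tcp_rot: [-179.9, -0.4, 174.6]
wrist_force: [0.6, -0.4, -0.4]
opening: 0.0651
c8 origin [245  92] scale 5.0 [ 0.4477 -0.1035  0.0957] 30.0167
turn [-0.002  0.001 -0.348] shift now [ -4.34 -19.43  -5.38] shift after turn [  2.56 -19.73  -5.43] | t 30.02 open 65.3 F [-0.4  0.1  5.3] rpy [-1.7987e+02  6.0000e-02  1.7465e+02] p [ 0.4477 -0.1035  0.0957]
```

View pics/c8.png

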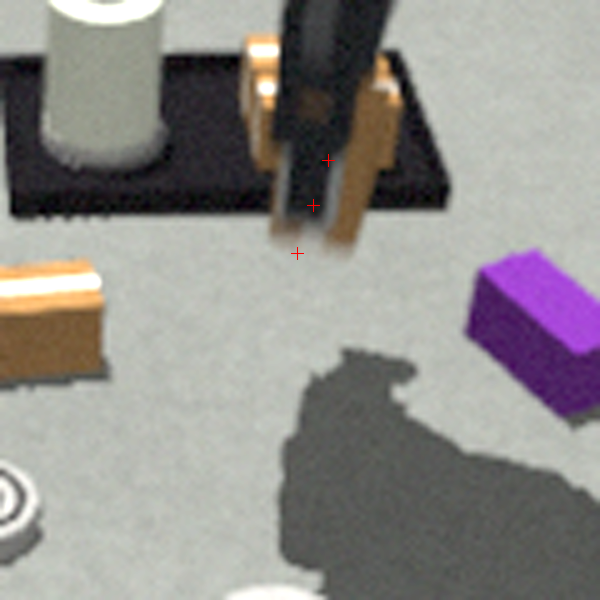

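```bash

python3 -m pendant '[[[0,0,-1.5,0,0,-0.116,68],[0,0,-1,0,0,-0.116,68],[0,0,0,0,0,-0.116,68],[0,0,0,0,0,0,68]]]'|tail -1
python3 go.py .4401 -.3094 .12 194.6
```

```text
opening: 0.0651
turn [-0.007  0.008  0.015] shift now [  6.42 -19.55   0.79] shift after turn [  6.13 -19.65   0.71] | t 30.35 open 65.1 F [ 0.3  1.  -1. ] rpy [-179.62    0.44 -164.55] p [ 0.4499 -0.1038  0.1271]
```

```bash

python3 -m pendant '[[[1.1,-3.5,0,-0.007,0.008,0.015,68],[1.1,-3.5,0,0,0,0,68],[1.1,-3.5,0,0,0,0,68],[1.1,-3.5,0,0,0,0,68],[1.1,-3.5,0,0,0,0,68]]]'|tail -1
python3 -m pendant '[[[0.5,-1,0,0,0,0,68],[0,0,0,0,0,0,68],[0,0,0,0,0,0,68]]]'|tail -1
python3 go.py .4401 -.3094 .07 194.6
```

```text
opening: 0.0654
opening: 0.0652
turn [ 0.001  0.001 -0.025] shift now [-0.13 -0.54  5.57] shift after turn [-0.12 -0.54  5.57] | t 31.02 open 65.2 F [-0.3  0.3 -0.6] rpy [ 1.7994e+02  8.0000e-02 -1.6685e+02] p [ 0.4375 -0.3045  0.1257]
```

```bash

python3 -m pendant '[[[-0.1,-0.5,2,0,0,-0.025,68],[0,0,2,0,0,0,68],[0,0,1.4,0,0,0,68],[0,0,0,0,0,0,68]]]'|tail -1
python3 go.py .4401 -.3094 .0255 194.6; python3 look.py c9 side .44 -.31 .06 45 1.4
```

```text
opening: 0.0656
turn [ 0.001  0.003 -0.004] shift now [ 0.2  -0.38  4.52] shift after turn [ 0.19 -0.38  4.52] | t 31.35 open 65.6 F [-0.4  0.6 -0.6] rpy [ 1.7996e+02  1.7000e-01 -1.6563e+02] p [ 0.441  -0.3053  0.0707]
c9 origin [271  52] scale 6.666666666666667 [ 0.4413 -0.3053  0.0721] 31.4
```

View pics/c9.png

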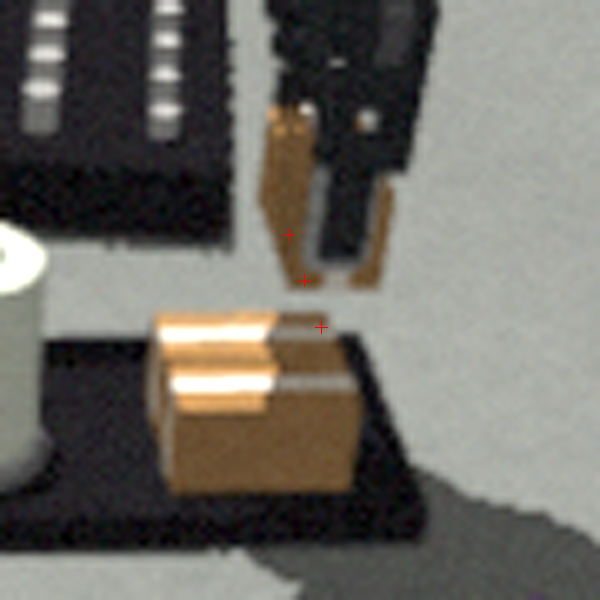

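```bash
python3 - <<'E'
from h import *
o=np.array([271,52]);k=6.6667
T=np.array([.503,-.293]);a=.255;R2=np.array([[np.cos(a),-np.sin(a)],[np.sin(a),np.cos(a)]])
for z in(.08,.0867,.095):
    c=[ray("side",o+np.array(p)/k-.5,z) for p in((290,287),(382,287))]
    m=np.mean(c,0); print(z,c,np.linalg.norm(c[0]-c[1]),"ctr in tray",R2.T@(m-T)-[0,.033])
    P=np.array([.4413,-.3053]); print("  TCP in tray",R2.T@(P-T))
E
```

```text
0.08 [array([ 0.446 , -0.2847]), array([ 0.4145, -0.292 ])] 0.03230436767648175 ctr in tray [-0.0692 -0.0101]
  TCP in tray [-0.0628  0.0037]
0.0867 [array([ 0.4459, -0.2723]), array([ 0.4149, -0.2795])] 0.031798080243289686 ctr in tray [-0.0659  0.0019]
  TCP in tray [-0.0628  0.0037]
0.095 [array([ 0.4458, -0.2569]), array([ 0.4154, -0.264 ])] 0.031170888348439847 ctr in tray [-0.0618  0.0167]
  TCP in tray [-0.0628  0.0037]
```

```bash

python3 -m pendant '[[[0.2,-0.4,1.5,0.001,0.003,-0.004,68],[0,0,1,0,0,0,68],[0,0,0,0,0,0,68]]]'|tail -1
python3 go.py .4401 -.3094 .0255 194.6
```

```text
opening: 0.0654
turn [-0.004  0.003  0.001] shift now [ 0.26 -0.1   2.41] shift after turn [ 0.25 -0.11  2.41] | t 31.65 open 65.4 F [-0.1  0.4 -0.4] rpy [-179.8     0.19 -165.34] p [ 0.4423 -0.3077  0.0496]
```

```bash

python3 -m pendant '[[[0.3,-0.1,1,0,0.003,0,68],[0.1,0,0.8,0,0,0,68],[0,0,0,0,0,0,68]]]'|tail -1
python3 go.py .4401 -.3094 .0255 194.6
```

```text
opening: 0.0653
turn [-0.005  0.002  0.001] shift now [-0.04 -0.02  0.7 ] shift after turn [-0.04 -0.02  0.7 ] | t 31.9 open 65.3 F [ 0.   0.2 -1.4] rpy [-1.7969e+02  1.2000e-01 -1.6532e+02] p [ 0.4396 -0.3093  0.0325]
```

```bash

python3 -m pendant '[[[0,0,0.5,-0.005,0.002,0,68],[0.1,0,0.2,0,0,0,68],[0,0,0,0,0,0,68]]]'|sed -n '2,5p'
python3 go.py .4401 -.3094 .0255 194.6
```

```text
ee_pos: [0.4387, -0.3097, 0.0254]
tcp_rot: [-180.0, 0.0, -165.4]
wrist_force: [0.1, -1.0, -0.8]
opening: 0.0651
turn [-0.     0.     0.001] shift now [-0.14 -0.01 -0.01] shift after turn [-0.14 -0.01 -0.01] | t 32.15 open 65.1 F [ 0.1 -1.  -0.8] rpy [-1.7998e+02  2.0000e-02 -1.6535e+02] p [ 0.4387 -0.3097  0.0254]
```

```bash

python3 -m pendant '[[[0,0,0,0,0,0,80],[0,0,0,0,0,0,95],[0,0,0,0,0,0,95],[0,0,-1,0,0,0,95],[0,0,-3,0,0,0,95]]]'|sed -n '2,5p'
python3 -m pendant '[[[0,0,-4,0,0,0,100],[0,0,-3,0,0,0.12,100],[0,0,0,0,0,0.12,100],[0,0,0,0,0,0.12,100],[0,0,0,0,0,0.12,100]]]'|tail -1
python3 -m pendant '[[[0,0,0,0,0,0.12,100],[0,0,0,0,0,0.12,100],[0,0,0,0,0,0.12,100],[0,0,0,0,0,0.12,100],[0,0,0,0,0,0.12,100]]]'|tail -1
python3 go.py .5645 -.1075 .13 110.6
python3 - <<'E'
from h import *
for n in("top","side"):
    bot.camera(n)
    for g,z in(((.4367,-.3103,.255+1.571),.04),):
        for d in bot.masks_of(n,"carton_1"):
            r=render(n,M["carton_1"],g,z)[::S,::S]; i=(d["pixels"]&r).sum()/(d["pixels"]|r).sum()
            if i>.2:
                v,f=fit({n:d["pixels"]},"carton_1",g,True,z); a=.255; e=v[:2]-[.503,-.293]
                print(n,round(i,2),v,f,"tray",np.array([[np.cos(a),np.sin(a)],[-np.sin(a),np.cos(a)]])@e)
E
```

```text
ee_pos: [0.4365, -0.3083, 0.0623]
tcp_rot: [179.7, -0.3, -165.4]
wrist_force: [-0.1, 0.1, 0.3]
opening: 0.0812
opening: 0.0856
opening: 0.0853
turn [0.005 0.011 0.347] shift now [ 7.35 22.67  2.43] shift after turn [14.61 18.83  2.44] | t 33.4 open 85.3 F [ 0.2 -1.2 -0. ] rpy [179.82   0.68 130.51] p [ 0.4396 -0.3105  0.1544]
top 0.94 [ 0.4367 -0.3109  1.7998] 0.056667880111636926 tray [-0.0686 -0.0006]
side 0.89 [ 0.4367 -0.308   1.8268] 0.1068467504680396 tray [-0.0679  0.0023]
```

Carton placed well (tray -0.068, ~0). Now the second carton.

```bash

python3 -m pendant '[[[0,0,0,0.005,0.011,0.116,100],[0,0,0,0,0,0.116,100],[0,0,0,0,0,0.115,100],[0,0,0,0,0,0,100]]]'|tail -1
python3 -m pendant '[[[2.3,3,0,0,0,0,100],[2.3,3,0,0,0,0,100],[2.3,3,0,0,0,0,100],[2.3,3,0,0,0,0,100],[2.3,3,0,0,0,0,100]]]'|tail -1
python3 -m pendant '[[[1.8,2.3,0,0,0,0,100],[0,0,0,0,0,0,100],[0,0,0,0,0,0,100]]]'|tail -1
python3 go.py .5645 -.1075 .05 110.6
```

```text
opening: 0.0853
opening: 0.0857
opening: 0.0854
turn [-0.001  0.002  0.066] shift now [ 0.21  1.37 10.49] shift after turn [ 0.29  1.34 10.5 ] | t 34.6 open 85.4 F [-0.1 -0.1 -0.8] rpy [-1.7994e+02  9.0000e-02  1.1437e+02] p [ 0.553  -0.1149  0.155 ]
```

```bash

python3 -m pendant '[[[0.2,1.35,2.5,0,0,0.066,100],[0,0,3,0,0,0,100],[0,0,3,0,0,0,100],[0,0,2,0,0,0,100],[0,0,0,0,0,0,100]]]'|tail -1
python3 go.py .5645 -.1075 -.018 110.6
```

```text
opening: 0.0851
turn [0.003 0.005 0.019] shift now [ 0.32 -0.    6.69] shift after turn [0.29 0.01 6.7 ] | t 35.02 open 85.1 F [ 0.4  0.4 -0.8] rpy [179.81   0.3  111.68] p [ 0.5654 -0.1103  0.049 ]
```

```bash

python3 -m pendant '[[[0.3,0,1.8,0.003,0.005,0.019,100],[0.1,0,1.8,0,0,0,100],[0,0,1.6,0,0,0,100],[0,0,1,0,0,0,100],[0,0,0,0,0,0,100]]]'|tail -1
python3 go.py .5645 -.1075 -.018 110.6
```

```text
opening: 0.0856
turn [0.003 0.002 0.009] shift now [0.31 0.18 0.78] shift after turn [0.31 0.18 0.78] | t 35.43 open 85.6 F [-0.6 -0.2 -0.1] rpy [1.7986e+02 1.2000e-01 1.1113e+02] p [ 0.5639 -0.111  -0.0102]
```

```bash

python3 -m pendant '[[[0.4,0.2,0.6,0.003,0.002,0,100],[0,0,0.1,0,0,0,100]]]'|tail -1
python3 go.py .5645 -.1075 -.018 110.6
python3 -m pendant '[[[0,0,0,0,0,0,68],[0,0,0,0,0,0,68],[0,0,0,0,0,0,68],[0,0,0,0,0,0,68],[0,0,0,0,0,0,68]]]' 35|sed -n '2,5p'
python3 go.py .5645 -.1075 -.018 110.6
```

```text
opening: 0.0856
turn [0.001 0.001 0.01 ] shift now [ 0.01 -0.05  0.26] shift after turn [ 0.01 -0.05  0.26] | t 35.6 open 85.6 F [ 0.5  0.2 -0.9] rpy [1.7994e+02 6.0000e-02 1.1117e+02] p [ 0.565  -0.1074 -0.0154]
ee_pos: [0.5671, -0.1077, -0.0118]
tcp_rot: [179.7, 0.2, 111.3]
wrist_force: [0.3, -1.0, -0.6]
opening: 0.0653
turn [0.005 0.004 0.012] shift now [ 0.11 -0.24  0.62] shift after turn [ 0.1  -0.23  0.62] | t 36.02 open 65.3 F [ 0.3 -1.  -0.6] rpy [179.73   0.2  111.28] p [ 0.5671 -0.1077 -0.0118]
```

```bash

python3 -m pendant '[[[0,0,-1.5,0,0,0,68],[0,0,-3,0,0,0,68],[0,0,-4,0,0,0,68],[0,0,-4,0,0,0,68],[0,0,-1,0,0,-0.12,68]]]'|tail -1
for i in 1 2; do python3 -m pendant '[[[0,0,0,0,0,-0.12,68],[0,0,0,0,0,-0.12,68],[0,0,0,0,0,-0.12,68],[0,0,0,0,0,-0.12,68],[0,0,0,0,0,-0.12,68]]]'|tail -1; done
python3 go.py .4735 -.3007 .13 194.6
```

```text
opening: 0.0652
opening: 0.0653
opening: 0.0654
turn [-0.003  0.005 -0.084] shift now [ 12.33 -17.54   0.1 ] shift after turn [ 13.76 -16.44   0.12] | t 37.27 open 65.4 F [0.3 0.2 0.1] rpy [-179.85    0.32 -170.24] p [ 0.5652 -0.1069  0.1312]
```

```bash

python3 -m pendant '[[[0,0,0,0,0,-0.084,68],[2.5,-3,0,0,0,0,68],[2.5,-3,0,0,0,0,68],[2.5,-3,0,0,0,0,68],[2.5,-3,0,0,0,0,68]]]'|tail -1
python3 -m pendant '[[[2.2,-2.6,0,0,0,0,68],[0.6,-0.8,0,0,0,0,68],[0,0,0,0,0,0,68],[0,0,0,0,0,0,68]]]'|tail -1
python3 go.py .4735 -.3007 .08 194.6
```

```text
opening: 0.0655
opening: 0.0653
turn [-0.003  0.006  0.019] shift now [ 0.79 -0.4   5.06] shift after turn [ 0.75 -0.43  5.06] | t 38.02 open 65.3 F [ 0.3  0.1 -0.8] rpy [-179.83    0.35 -164.32] p [ 0.4797 -0.2947  0.1306]
```

```bash

python3 -m pendant '[[[0.75,-0.4,2,-0.003,0.006,0.019,68],[0,0,2,0,0,0,68],[0,0,1,0,0,0,68],[0,0,0,0,0,0,68]]]'|tail -1
python3 go.py .4735 -.3007 .06 194.6
python3 -m pendant '[[[0,0,0,0,0,0,68]]]'|tail -1
python3 go.py .4735 -.3007 .06 194.6
python3 look.py c10 side .46 -.305 .06 45 1.4
```

```text
opening: 0.0657
turn [-0.001  0.003  0.003] shift now [ 0.37 -0.25  2.03] shift after turn [ 0.37 -0.25  2.03] | t 38.35 open 65.7 F [-0.3  0.8 -0.5] rpy [-1.7995e+02  1.4000e-01 -1.6526e+02] p [ 0.4764 -0.2974  0.0803]
opening: 0.0652
turn [-0.     0.002  0.004] shift now [ 0.43 -0.35  2.03] shift after turn [ 0.43 -0.35  2.03] | t 38.43 open 65.2 F [ 1.   0.2 -0.9] rpy [-1.7999e+02  1.2000e-01 -1.6517e+02] p [ 0.4768 -0.2962  0.0803]
c10 origin [262  52] scale 6.666666666666667 [ 0.4768 -0.2962  0.0804] 38.4833
```

View pics/c10.png

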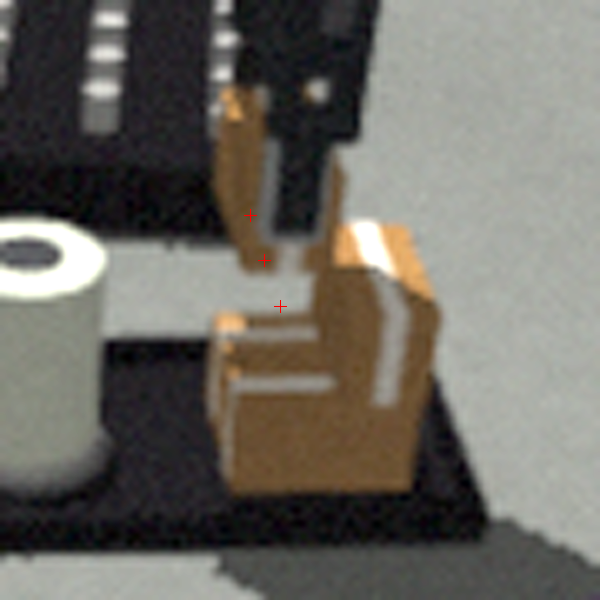

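```bash
python3 - <<'E'
from h import *
o=np.array([262,52]);k=6.6667
T=np.array([.503,-.293]);a=.255;R2=np.array([[np.cos(a),-np.sin(a)],[np.sin(a),np.cos(a)]])
for z in(.092,.0945):
    c=[ray("side",o+np.array(p)/k-.5,z) for p in((243,270),(333,270))]
    print(z,np.linalg.norm(c[0]-c[1]),R2.T@(np.mean(c,0)-T)-[0,.033],R2.T@(np.array([.4768,-.2962])-T))
E
python3 -m pendant '[[[0.4,-0.35,1,0,0.002,0.004,68],[0,0,1,0,0,0,68],[0,0,0,0,0,0,68]]]'|tail -1
python3 go.py .4735 -.3007 .027 194.6
```

```text
0.092 0.030892208799903974 [-0.0285 -0.0012] [-0.0262  0.0035]
0.0945 0.03070633632516448 [-0.0274  0.0033] [-0.0262  0.0035]
opening: 0.0653
turn [-0.003  0.003  0.002] shift now [0.2  0.05 3.42] shift after turn [0.19 0.04 3.42] | t 38.73 open 65.3 F [-0.6  0.4 -1.2] rpy [-1.7983e+02  1.5000e-01 -1.6530e+02] p [ 0.4755 -0.3006  0.0612]
```

Consistent with about +1–2 mm offset. Lower it.

```bash

python3 -m pendant '[[[0.2,0,1,-0.003,0.003,0.002,68],[0,0,1,0,0,0,68],[0,0,0,0,0,0,68]]]'|tail -1
python3 go.py .4735 -.3007 .026 194.6
python3 -m pendant '[[[0.1,0,0.7,0,0.002,0,68],[0,0,0.1,0,0,0,68]]]'|tail -1
python3 go.py .4735 -.3007 .026 194.6
```

```text
opening: 0.0656
turn [ 0.    -0.    -0.001] shift now [-0.02  0.07  1.34] shift after turn [-0.02  0.07  1.34] | t 38.98 open 65.6 F [ 0.1  0.8 -1. ] rpy [ 1.8000e+02 -2.0000e-02 -1.6544e+02] p [ 0.4735 -0.3014  0.0394]
opening: 0.0652
turn [ 0.001 -0.003 -0.001] shift now [-0.16  0.06  0.41] shift after turn [-0.16  0.06  0.41] | t 39.15 open 65.2 F [-0.4 -0.5 -1.1] rpy [ 179.97   -0.18 -165.46] p [ 0.4721 -0.3017  0.0301]
```

```bash

python3 -m pendant '[[[-0.2,0,0.3,0,-0.002,0,68],[0,0,0.1,0,0,0,68],[0,0,0,0,0,0,68]]]'|tail -1
python3 go.py .4735 -.3007 .026 194.6
```

```text
opening: 0.0654
turn [ 0.     0.    -0.001] shift now [0.09 0.08 0.06] shift after turn [0.09 0.08 0.06] | t 39.4 open 65.4 F [-1.  -0.1 -1.3] rpy [ 1.8000e+02  1.0000e-02 -1.6547e+02] p [ 0.4745 -0.3012  0.0266]
```

```bash

python3 -m pendant '[[[0.1,0,0.15,0,0,0,68],[0,0,0,0,0,0,80],[0,0,0,0,0,0,95],[0,0,0,0,0,0,95],[0,0,-1,0,0,0,95]]]'|sed -n '2,5p'
python3 -m pendant '[[[0,0,-3,0,0,0,95],[0,0,-4,0,0,0,95],[0,0,-4,0,0,0,95],[0,0,-2,0,0,0,95],[0,0,0,0,0,0,95]]]'|sed -n '2,5p'
python3 go.py .25 -.42 .2 194.6
```

```text
ee_pos: [0.4745, -0.3011, 0.0357]
tcp_rot: [180.0, 0.1, -165.4]
wrist_force: [0.1, 0.5, 1.0]
opening: 0.0811
ee_pos: [0.4725, -0.3003, 0.1734]
tcp_rot: [179.9, 0.0, -165.4]
wrist_force: [0.1, -0.1, -0.2]
opening: 0.0808
turn [ 0.002  0.    -0.001] shift now [24.54 -5.99 -2.68] shift after turn [24.55 -5.97 -2.66] | t 40.23 open 80.8 F [ 0.1 -0.1 -0.2] rpy [ 1.7991e+02  1.0000e-02 -1.6545e+02] p [ 0.4725 -0.3003  0.1734]
```

```bash

for i in 1 2; do python3 -m pendant '[[[2.4,-0.7,-0.3,0,0,0,95],[2.4,-0.7,-0.3,0,0,0,95],[2.4,-0.7,-0.3,0,0,0,95],[2.4,-0.7,-0.3,0,0,0,95],[2.4,-0.7,-0.3,0,0,0,95]]]'|tail -1;done
python3 - <<'E'
from h import *
CT=(.503,-.293,.255);DT=(.5215,.2915,-.298)
def loc(t,x,y): c,s=np.cos(t[2]),np.sin(t[2]); return t[0]+c*x-s*y,t[1]+s*x+c*y
def inv(t,p): c,s=np.cos(t[2]),np.sin(t[2]); d=np.array(p)-t[:2]; return np.array([c*d[0]+s*d[1],-s*d[0]+c*d[1]])
L=[("tall_filter",CT,.055,.004),("carton_1",CT,-.0685,.04),("carton_1",CT,-.0315,.04),("short_filter",DT,-.051,.004),("large_bearing",DT,.051,.004),("small_bearing",(.5582,-.0026,0),0,0),("grease_tin",(.4366,.0699,0),0,0)]
ims=[]
for n in("top","side"):
    im=bot.camera(n); cv2.imwrite(f"pics/f_{n}.png",cv2.resize(im,(800,600),interpolation=2)[:,:,::-1])
    for t,F,x,z in L:
        g=(*loc(F,x,0),F[2]+1.5708)
        for d in bot.masks_of(n,t):
            r=render(n,M[t],g,z)[::S,::S]; i=(d["pixels"]&r).sum()/(d["pixels"]|r).sum()
            if i>.35:
                v,f=fit({n:d["pixels"]},t,g,t[:3]=="car",z); print(n,t,x,"tray",inv(F,v[:2]),"dyaw",(v[2]-g[2]) if len(v)>2 else "",round(f,3))
E
```

```text
opening: 0.0811
opening: 0.081
top tall_filter 0.055 tray [ 0.0568 -0.0012] dyaw  0.111
top carton_1 -0.0685 tray [-0.0689 -0.0001] dyaw -0.01585176594722837 0.059
top carton_1 -0.0315 tray [-0.0308 -0.0012] dyaw -0.006724492824991435 0.054
top short_filter -0.051 tray [-0.0501  0.0021] dyaw  0.038
top large_bearing 0.051 tray [ 0.0518 -0.    ] dyaw  0.263
top small_bearing 0 tray [-0.0008 -0.0013] dyaw  0.204
top grease_tin 0 tray [-0.0001  0.0002] dyaw  0.043
side tall_filter 0.055 tray [ 0.0573 -0.0047] dyaw  0.094
side carton_1 -0.0685 tray [-0.0688  0.0025] dyaw -0.059572342038810344 0.131
side carton_1 -0.0315 tray [-0.0308  0.0031] dyaw -0.02494779147270698 0.076
side short_filter -0.051 tray [-0.0509  0.0041] dyaw  0.025
side large_bearing 0.051 tray [0.0519 0.0011] dyaw  0.197
side small_bearing 0 tray [0. 0.] dyaw  0.069
side grease_tin 0 tray [-0.0001 -0.0007] dyaw  0.055
```

View pics/f_top.png

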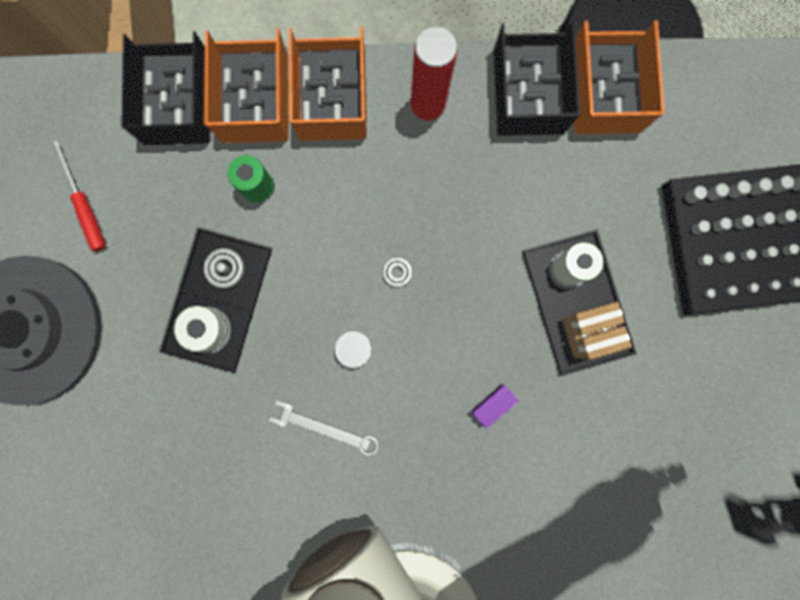

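View pics/f_side.png

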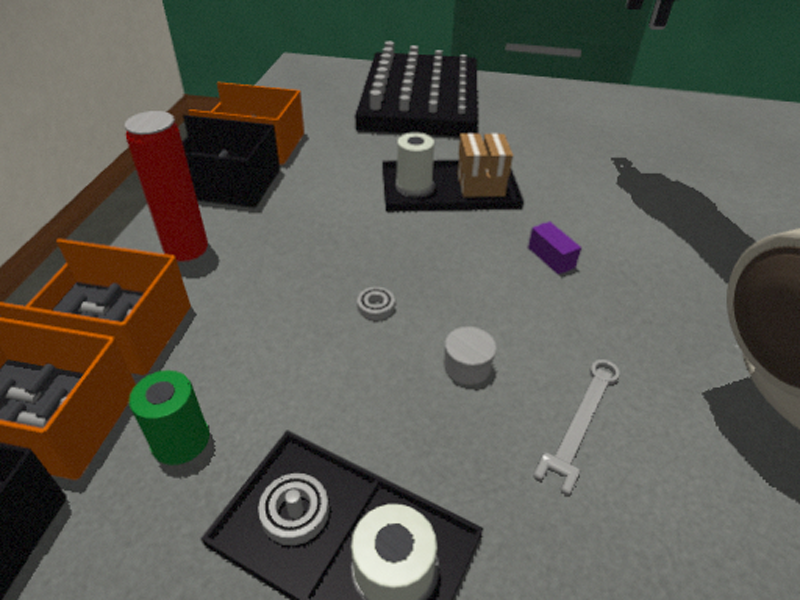

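The final pictures (800x600 px) show everything placed:
- **Bearing:** around the post, top view (222,268).
- **Filters:** on their marks at (197,330) and (584,262).
- **Cartons:** lying crosswise at (598,331).
- **Small bearing and tin:** where they were.

The arm is clear, so I'm handing in.

```bash
python3 -c "
from workcell import bot
print(bot.job_done()); print(bot.get_obs()['time'])"
```

```text
the job is handed in; nothing more can be done
None
the job is handed in; nothing more can be done
```

Both kits are made up, everything is released, the arm is clear and the job is handed in. It was about 41 s on the robot's clock, against the 131 s limit. No verdict was reported.

My last checks, from both cameras:

| Item | Position in its tray (mm) | Target (mm) |
|---|---|---|
| Carton, outer place | x = -69, y = 0 to 2.5 | x = -68.5, y = 0 |
| Carton, inner place | x = -31, y = -1 to 3 | x = -31.5, y = 0 |
| Tall filter | x = 57, y = -1 to -5 | x = 55, y = 0 |
| Short filter | x = -50.5, y = 2 to 4 | x = -51, y = 0 |
| Large bearing | x = 52, y = 0 to 1 | x = 51, y = 0 |

- **Cartons:** they are within 0.06 rad of square to the layer below.
- **Small bearing and tin:** they still fit their start positions to about 1.5 mm.
- **Height and tilt:** I did not measure these; I only saw in the pictures that the cartons and bearing lie flat and the filters stand upright.

**What disagreed:**
- **Tool position:** the real fingertips sat about 22 mm above the reported tool position. My first bearing grasp closed above the ring, and I worked with that offset afterwards.
- **Force reading:** the wrist force stayed near zero while the fingers rested on the bearing, so I did not rely on it to detect contact.
- **Cameras:** they differed by up to about 4 mm on some items. The bearing and tall-filter fits were the weakest.

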